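# Sort the hand stamps by spring: a firm one on the hook, the tired one to repair

### The arm

A 7-joint arm with a two-finger parallel gripper is mounted at the origin on the work surface. World frame = base frame: x ahead of the robot, y to its left, z up, the work surface at z = 0. Lengths are in m, angles in rad, forces in N, time in s.
With the tool pointing down it reaches from about 0.4 to 0.85 m from the base axis. Payload 4.5 kg.
Tool frame: the origin (TCP) lies midway between the tips of the shut fingers; the grasp point (between the pads) lies 19 mm behind it; z points along the fingers, y is the direction in which the jaws open and shut (so a half turn about z gives the same grasp; the last joint's range is limited). The gripper opens to 88 mm and grips with 3 to 60 N. Pads are 18 mm wide; open, the fingers measure 123 mm over their backs; the gripper's body (75 mm by 187 mm) begins 45 mm behind the grasp point.
Start: joints at [-1.207, 0.689, -0.195, 1.565, 0.157, 0.902, -0.215], TCP at [0.202, 0.591, 0.239] pointing down, gripper open.
Joint ranges: [-3.01, 3.01], [-0.46, 2.08], [-1.47, 1.51], [0.13, 2.56], [-1, 4.14], [0.04, 2.09], [-2.66, 2.66]. Speed limits (rad/s): [2.57, 2.57, 3.14, 3.14, 3.14, 3.14, 3.14].

### API

Orientations are given as a unit quaternion [x, y, z, w].
In Python, from plant import r gives the robot as it stands. The module is installed in compiled form; this text tells all that it offers.
- The arm moves only by the tool move_arm, never from a script. Its arguments are lists of equal length, an entry for each row: "turn": the turn, a rotation vector about the tool's x, y, z in units of 2 pi rad (1.0 is 2 pi rad), a list of three; "dp": the shift along the tool's x, y, z in units of 2.5 cm (1.0 is 2.5 cm), a list of three; "jaw": the closure, from -1 (fully open) to 1 (shut), so that 0 is half open. In form: {"turn": [[wx, wy, wz], ...], "dp": [[x, y, z], ...], "jaw": [jaw, ...]}. A call has 1 to 10 rows; each row shifts and turns the commanded pose from where the row before left it, along the tool's axes as they then stand; what a row does not reach is not made up. A row lasts 1/12 s, in which the tool goes at most 41.7 mm and 7.16 degrees, less where a joint would pass 70% of its speed; a pose out of reach is approached as far as the arm can. A call with a number of a shift or a turn outside -1 to 1 is refused whole. A call with a gripper value outside its range is refused whole. The fingers move at their own pace and stop on an object; "newtons" is the grip in N (left out, the last holds). Time passes only in rows, so rows that do not move let the fingers close. It gives the time, the measured TCP pose, the force and the opening at its end, in the units of the state.
- r.get_state(): the state, without advancing time (a new reading comes with each control period).
- r.snapshot(name): name is "scene" or "side" or "wrist"; returns a dict with "frame" (420x560x3 uint8, blue, green, red), "mtx" (3x3 intrinsics, pixels), "origin" and "orientation" of the camera in the world; the wrist camera has in their place "tool_from_camera" (4x4, takes a point from camera to tool coordinates, whose origin is the TCP and whose axes are the flange's). Camera axes: x right, y up, looking along -z (the intrinsics and any distortion apply to the point x, -y, -z); pixel columns grow to the right and rows downward; lengths in m; the calibration is good to about 2 mm. A picture is of the moment at which its call begins: read the wrist's pose just before it. There is no depth.
- r.finish_job(): hands the job in, once; it reports no verdict.
The state is a dict: "clock": time; "q": joint angles; "qd": joint speeds; "joint_torque": joint torques, N m; "tool_pos": TCP position; "eef_rot": TCP orientation; "contact_force": force on the tool from outside, world axes, zero at the start; "moment": the same for the moment, N m; "opening": opening from 0.0 (shut) to 1.0 (fully open).
Only numpy, scipy, OpenCV 4.12 (cv2) and the standard library are available. Lean on these libraries where they do the work, as an engineer would, in place of code of your own. Each camera call takes 0.05 s, during which the arm holds its last target.

### The job

Three hand stamps for marking the food cartons stand in the sloping rack, and one of them has a tired, weak spring. Push their knobs in to feel which one it is, put that one in the repair tray, and hang one of the two firm stamps by its eye on the slanted hook; the other firm one stays in its place in the rack. Leave the can, the bottle and the tin where they are.

Things in the scene. Friction and masses are not known exactly. Their poses are not given: they have to be found in the camera images.
- stamp_a_center (a point): Hand stamp, one of three alike: grey block 40 (x) by 30 (y) by 60 (z) mm, about 150 g, black round knob (26 mm wide) on top, hanging eye on its +x side. Point: centre of the block; z runs up through the knob, whose top is 58 mm above this point. At the start it leans 35 degrees in its rack pocket, towards the rack's -x side; the upper 42 mm of the block stick out, free for a grasp across y. Pull it out along z
- stamp_a_eye (a point): Centre of the hole of this stamp's hanging eye: a ring with inner diameter 24 mm, outer 36 mm, 8 mm thick, its hole axis parallel to the stamp's z. It lies 42 mm towards +x and 1 mm towards -z from the block's centre
- stamp_a_push (a point): Centre of the top face of this stamp's push knob; z is the way out, push against it
- stamp_a_knob (a joint): How far this stamp's knob is pushed in, m: 0 out (start), 0.010 fully in; a spring returns it. A tired spring yields from 1.5 N and is fully in at 4 N, a firm one yields from 5 N and is fully in at 13 N. Exactly one of the three is tired; neither name nor place tells which
- stamp_b_center (a point): Hand stamp, one of three alike: grey block 40 (x) by 30 (y) by 60 (z) mm, about 150 g, black round knob (26 mm wide) on top, hanging eye on its +x side. Point: centre of the block; z runs up through the knob, whose top is 58 mm above this point. At the start it leans 35 degrees in its rack pocket, towards the rack's -x side; the upper 42 mm of the block stick out, free for a grasp across y. Pull it out along z
- stamp_b_eye (a point): Centre of the hole of this stamp's hanging eye: a ring with inner diameter 24 mm, outer 36 mm, 8 mm thick, its hole axis parallel to the stamp's z. It lies 42 mm towards +x and 1 mm towards -z from the block's centre
- stamp_b_push (a point): Centre of the top face of this stamp's push knob; z is the way out, push against it
- stamp_b_knob (a joint): How far this stamp's knob is pushed in, m: 0 out (start), 0.010 fully in; a spring returns it. A tired spring yields from 1.5 N and is fully in at 4 N, a firm one yields from 5 N and is fully in at 13 N. Exactly one of the three is tired; neither name nor place tells which
- stamp_c_center (a point): Hand stamp, one of three alike: grey block 40 (x) by 30 (y) by 60 (z) mm, about 150 g, black round knob (26 mm wide) on top, hanging eye on its +x side. Point: centre of the block; z runs up through the knob, whose top is 58 mm above this point. At the start it leans 35 degrees in its rack pocket, towards the rack's -x side; the upper 42 mm of the block stick out, free for a grasp across y. Pull it out along z
- stamp_c_eye (a point): Centre of the hole of this stamp's hanging eye: a ring with inner diameter 24 mm, outer 36 mm, 8 mm thick, its hole axis parallel to the stamp's z. It lies 42 mm towards +x and 1 mm towards -z from the block's centre
- stamp_c_push (a point): Centre of the top face of this stamp's push knob; z is the way out, push against it
- stamp_c_knob (a joint): How far this stamp's knob is pushed in, m: 0 out (start), 0.010 fully in; a spring returns it. A tired spring yields from 1.5 N and is fully in at 4 N, a firm one yields from 5 N and is fully in at 13 N. Exactly one of the three is tired; neither name nor place tells which
- rack: Fixed plywood rack, 276 mm long (y), three pockets 80 mm apart, 18 mm deep, leaning 35 degrees from vertical towards its -x. Origin: on the table, 75 mm below the middle pocket's floor centre. A fixed wooden carrying handle, a round bar 18 mm thick along y, lies above the stamps at x = -26 mm, 254 mm above the table, held at both ends; it is in the way of a tool pointing straight down; one tilted along the stamps' axes passes
- stand: Fixed hook stand: steel foot 130 by 110 by 12 mm, and an upright plywood board 50 mm wide, 12 mm thick, up to 202 mm above the table, its face 24 mm on the +x side of the origin. Origin: on the table at the centre of the foot. The slanted hook comes out of the board's -x face
- peg: The slanted hook: a straight round steel peg, 10 mm thick, on the stand. Origin: its root at the board's face, 165 mm above the table; its z axis runs along the peg, upwards and towards the stand's -x side, 35 degrees from vertical; rounded tip at z = 73 mm
- tray: Repair tray: fixed open brown box, outside 180 (x) by 210 (y) by 60 mm high, walls and floor 5 mm. Origin: centre of its underside, on the table
- can: Bystander: food can, 74 mm across, 110 mm high, standing on the table; origin at the centre of its underside
- oil: Bystander: bottle, 70 mm across, 230 mm high, standing on the table; origin at the centre of its underside
- tin: Bystander: large tin with black lid, 100 mm across, 140 mm high, standing on the table; origin at the centre of its underside

How it is judged:
On the way:
1. a stamp's knob has been pushed in by at least 1.5 mm (value of joint any of stamp_a_knob, stamp_b_knob, stamp_c_knob above 0.0015 m), for 0.04 s.
At the end, for the whole second after the job is handed in: Tired stamp in the tray, its centre inside the walls and below the rim. One firm stamp on the hook: eye centre within 10 mm of the peg axis each way, 0 to 62 mm up from its root. The other firm stamp in its pocket, within 15 mm of its start. All at rest (below 0.03 m/s) (x of stamp_a_center in the frame of tray between -0.083 and 0.083 m and y of stamp_a_center in the frame of tray between -0.098 and 0.098 m and z of stamp_a_center in the frame of tray between 0 and 0.06 m and ((x of stamp_b_eye in the frame of peg between -0.01 and 0.01 m and y of stamp_b_eye in the frame of peg between -0.01 and 0.01 m and z of stamp_b_eye in the frame of peg between 0 and 0.062 m and distance of stamp_c_center from where it was at the start of the episode below 0.015 m) or (x of stamp_c_eye in the frame of peg between -0.01 and 0.01 m and y of stamp_c_eye in the frame of peg between -0.01 and 0.01 m and z of stamp_c_eye in the frame of peg between 0 and 0.062 m and distance of stamp_b_center from where it was at the start of the episode below 0.015 m)) and linear speed of each of stamp_a, stamp_b, stamp_c below 0.03 m/s); the robot touches nothing.
It fails at once if the can has been moved by more than 30 mm (distance of can from where it was at the start of the episode above 0.03 m).
It fails at once if the bottle has been moved by more than 30 mm (distance of oil from where it was at the start of the episode above 0.03 m).
It fails at once if the tin has been moved by more than 30 mm (distance of tin from where it was at the start of the episode above 0.03 m).
It also fails if it takes over 59 s, if anything falls off the work surface, if the arm or the gripper's body presses on something with over 40 N, if the wrist force passes 120 N, or if a joint passes its speed limit or range.

## Working session

There is one attempt and no reset: what is moved stays moved. The work goes in short steps, Python scripts to look and compute and a tool call to move; the robot and the scene stay as the last step left them, time stands still between calls to the robot, and variables do not carry over. Pictures are saved under pics/ and viewed, and the job is handed in when it is done.

Besides the shell and the picture viewer there is one more tool, called after "Emit:" as a command line: name --argument value ..., lists and objects as JSON in quotes. move_arm: Moves the arm, as the interface text tells. Shifts and turns lie within -1 to 1; 1 stands for 2.5 cm of shift or 2 pi rad of turn. Its arguments: {"type":"object","properties":{"turn":{"type":"array","items":{"type":"array","items":{"type":"number","minimum":-1,"maximum":1}}},"dp":{"type":"array","items":{"type":"array","items":{"type":"number","minimum":-1,"maximum":1}}},"jaw":{"type":"array","items":{"type":"number"}},"newtons":{"type":"number"}},"required":["turn","dp","jaw"]}

```bash
mkdir -p pics; cat > h.py <<'E'
from plant import r
import numpy as np, cv2
from scipy.spatial.transform import Rotation as R
def snap(n,f):
    s=r.snapshot(n); cv2.imwrite('pics/'+f+'.png',s['frame']); return s
E
python3 - <<'E'
from h import *
print(r.get_state())
for n in ['scene','side','wrist']:
    s=snap(n,n+'0'); print({k:(v.tolist() if hasattr(v,'tolist') else v) for k,v in s.items() if k!='frame'})
    np.save('cal_'+n,s,allow_pickle=True)
E
```

```text
{'clock': 0.0, 'q': array([-1.20723961,  0.68999699, -0.19452011,  1.56633395,  0.15729569,
        0.9024981 , -0.21506062]), 'qd': array([-1.42080662e-04,  9.22923694e-05, -9.20279174e-04,  1.60368191e-04,
        1.60298751e-03, -9.55256350e-04, -1.06192862e-03]), 'joint_torque': array([-2.80389204e-04, -5.27548063e+01, -1.26687393e+00, -1.53428900e+01,
       -5.26972453e-02,  6.62979161e-03,  1.59103256e-04]), 'tool_pos': array([0.20222152, 0.59071432, 0.23790476]), 'eef_rot': array([ 1.64070817e-01,  9.86448131e-01, -9.18023467e-04, -8.94036187e-05]), 'contact_force': array([-0.35849832, -0.39327046,  0.27096305]), 'moment': array([-0.00640485,  0.01393036, -0.01426267]), 'opening': 0.9998019023729835}
{'mtx': [[380.3742188434275, 0.0, 283.1125682871992], [0.0, 380.3742188434275, 210.31552009542855], [0.0, 0.0, 1.0]], 'origin': [1.183450487076414, 0.547143758867077, 1.060902976955179], 'orientation': [0.14006215521723803, 0.3096939915270838, 0.8461587755267375, 0.4104723509409827]}
{'mtx': [[421.4101242681586, 0.0, 287.1946510980644], [0.0, 421.4101242681586, 212.79238009478465], [0.0, 0.0, 1.0]], 'origin': [0.5436318174356985, 0.9447410398300771, 0.6639631016320723], 'orientation': [-0.02074947744906717, 0.4814132517497826, 0.8760610518666986, -0.0181045195325516]}
{'mtx': [[325.49703680609866, 0.0, 279.11189981837333], [0.0, 325.49703680609866, 206.3852584368934], [0.0, 0.0, 1.0]], 'tool_from_camera': [[0.0020632989821101184, 0.9570045458267415, 0.2900655823503723, 0.07407807340235938], [0.9999977734032258, -0.0021030039494591406, -0.00017482270057865822, -0.0012446413992246441], [0.0004427029461173704, 0.2900652972027828, -0.9570067540894166, -0.14520341656656555], [0.0, 0.0, 0.0, 1.0]]}
```

View pics/scene0.png

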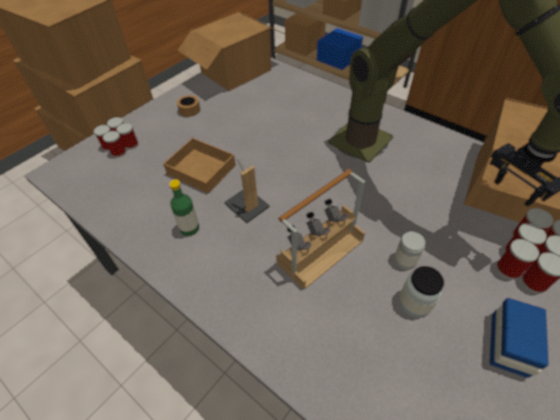

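View pics/side0.png

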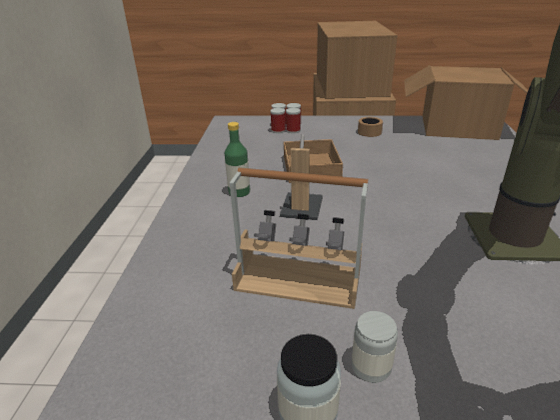

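View pics/wrist0.png

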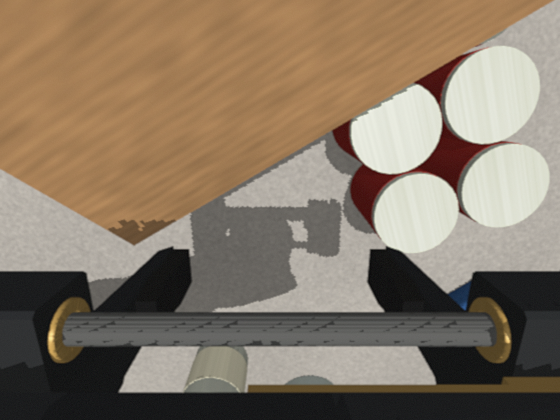

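The scene view shows the rack at about (320,240), the stand at (248,195), the tray at (200,165), the bottle at (185,210), the can at (411,250) and the tin at (422,290). I'll enlarge these areas next.

```bash
python3 - <<'E'
from h import *
a=cv2.imread('pics/scene0.png');b=cv2.imread('pics/side0.png')
def crop(im,x0,y0,w,h,k,f): cv2.imwrite('pics/'+f+'.png',cv2.resize(im[y0:y0+h,x0:x0+w],None,fx=k,fy=k,interpolation=cv2.INTER_CUBIC))
crop(a,265,165,110,120,5,'c1')
crop(a,160,130,120,110,5,'c2')
crop(b,225,165,150,140,4,'c3'); crop(b,265,130,90,95,6,'c4')
E
```

```text
(no output)
```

View pics/c1.png

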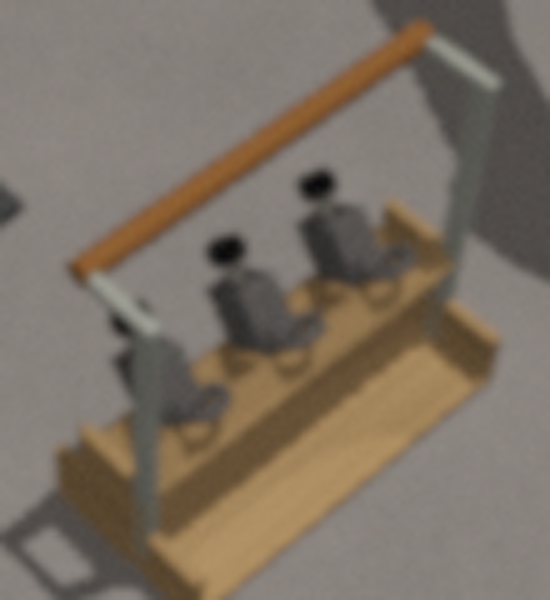

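View pics/c2.png

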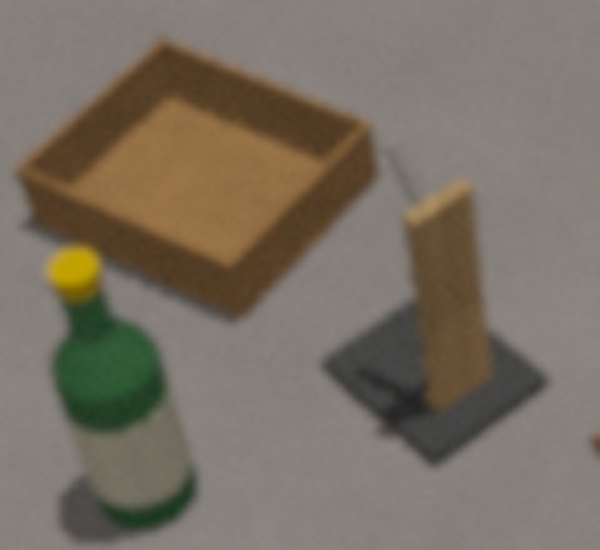

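View pics/c3.png

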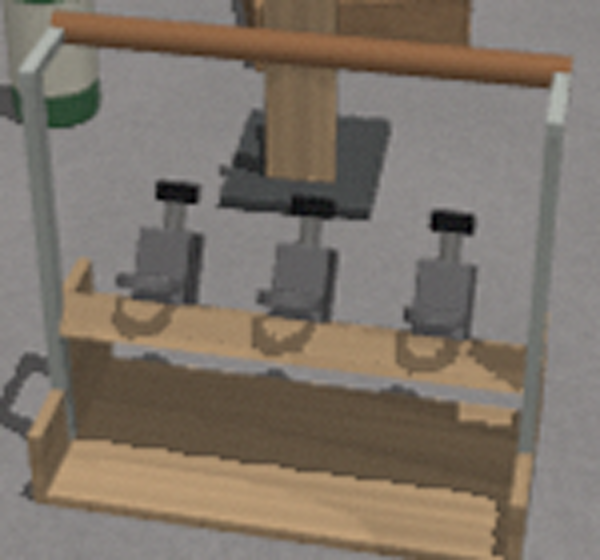

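View pics/c4.png

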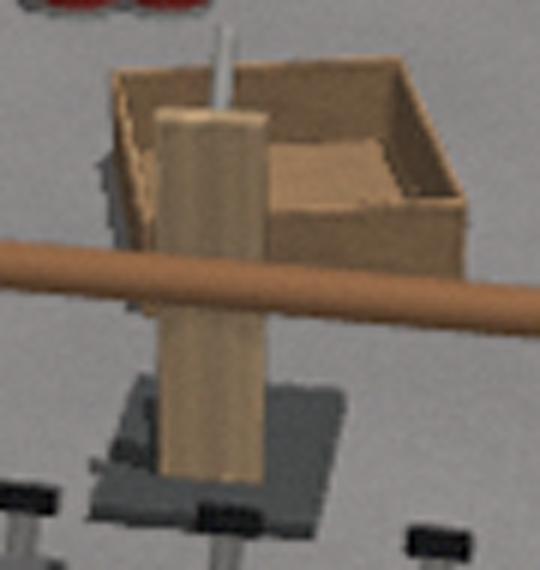

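```bash
cat >> h.py <<'E'
from scipy.optimize import least_squares
CAL={n:np.load('cal_%s.npy'%n,allow_pickle=True).item() for n in ['scene','side','wrist']} if __import__('os').path.exists('cal_wrist.npy') else {}
def proj(n,P):
    c=CAL[n]; p=(np.atleast_2d(P)-c['origin'])@R.from_quat(c['orientation']).as_matrix()
    p=p*[1,-1,-1]; q=p@np.array(c['mtx']).T; return q[:,:2]/q[:,2:]
def world(p,L):
    L=np.atleast_2d(L); c,s=np.cos(p[2]),np.sin(p[2])
    return np.c_[p[0]+c*L[:,0]-s*L[:,1],p[1]+s*L[:,0]+c*L[:,1],L[:,2]]
def fit(obs,x0):
    # obs: (cam,local,pixel)
    f=lambda p:np.concatenate([proj(n,world(p,L(p) if callable(L) else L))[0]-px for n,L,px in obs])
    s=least_squares(f,x0,loss='soft_l1'); return s.x,f(s.x).reshape(-1,2)
E
python3 - <<'E'
from h import *
np.set_printoptions(precision=4,suppress=True)
S,C=np.sin(np.radians(35)),np.cos(np.radians(35))
k=lambda y:(np.array([-84*S,y,75+84*C])/1000)
def hd(s): return lambda p:[-.026,s*p[3],.254]
o=[('scene',k(-80),(328.6,202)),('scene',k(0),(310.4,215)),('scene',k(80),(291,228.6)),
('side',k(80),(269.5,213)),('side',k(0),(303,216.8)),('side',k(-80),(338.3,220.5))]
import itertools
for sgn in [1,-1]:
  oo=[(n,np.array(L)*[1,sgn,1],px) for n,L,px in o]+[('scene',hd(-sgn),(350.6,171.4)),('scene',hd(sgn),(281,218.6)),('side',hd(sgn),(238.8,171.3)),('side',hd(-sgn),(367,182.5))]
  for y0 in [1.57,-1.57]:
    x,e=fit(oo,[.55,.2,y0,.13]); print('rack',sgn,x,np.degrees(x[2]),np.abs(e).max(),e.round(1).tolist())
f=lambda x,y:[x/1000,y/1000,.012]
s=[('side',[.036,.025,.202],(291.3,148.3)),('side',[.036,-.025,.202],(309.7,149.7)),('scene',[-.0179,0,.2248],(238,159.6)),('side',[-.0179,0,.2248],(302.8,134.5)),
('side',f(65,55),(280,214.2)),('side',f(65,-55),(316.7,218.3)),('side',f(-65,-55),(322.5,195.8)),('side',f(-65,55),(288.3,193.3)),
('scene',f(65,55),(246.6,221)),('scene',f(65,-55),(269.4,206)),('scene',f(-65,55),(225,202.4)),('scene',[.036,.025,.202],(241.4,172.6)),('scene',[.036,-.025,.202],(254,166.4))]
x,e=fit(s,[.6,0,1.57]);print('stand',x,np.degrees(x[2]),e.round(1).tolist())
t=[('scene',[-.09,.105],(164,165)),]
def rim(a,b): return [a*.09,b*.105,.06]
for y0 in [0,1.57]:
  # scene: back(193,138) right(234,155) front(207,184) left(164,165)
  for roll in range(2):
    cs=[(-1,-1),(-1,1),(1,1),(1,-1)]
    cs=cs[roll:]+cs[:roll]
    for rev in [0,1]:
      c2=cs[::-1] if rev else cs
      t=[('scene',rim(*c2[0]),(193,138.4)),('scene',rim(*c2[1]),(234.4,155.4)),('scene',rim(*c2[2]),(207.4,184.4)),('scene',rim(*c2[3]),(164,165)),
       ('side',rim(*c2[0]),(331.7,139.7)),('side',rim(*c2[1]),(342.5,163.3)),('side',rim(*c2[3]),(284.2,142.2))]
      x,e=fit(t,[.6,-.2,y0]); 
      if np.abs(e).max()<6: print('tray',x,np.degrees(x[2]),e.round(1).tolist())
def inv(n,px,z):
    return least_squares(lambda q:proj(n,[q[0],q[1],z])[0]-px,[.5,.2]).x
for nm,n,px,z in [('can','scene',(412,241),.11),('can','side',(376,328),.11),('tin','scene',(426,280),.14),('tin','side',(309,360),.14),('oil','scene',(175,185),.23),('oil','side',(233,126),.23)]: print(nm,inv(n,px,z))
E
```

```text
rack 1 [ 0.5673  0.1843  1.3964 -0.137 ] 80.00721781245286 69.08688201064308 [[-37.3, 26.4], [0.0, -0.4], [37.5, -27.1], [68.7, 6.2], [0.1, -1.3], [-69.1, -8.7], [-0.7, 0.4], [0.2, 1.4], [0.2, 0.0], [0.3, 0.3]]
rack 1 [ 0.554   0.0968 -1.7133  0.1381] -98.16476780868747 10.757997764712343 [[1.0, 0.5], [1.7, 1.1], [2.5, 1.9], [-1.6, 1.2], [-0.8, 0.5], [-0.7, -0.0], [-10.8, -6.5], [-8.1, -5.0], [3.8, -6.5], [1.6, -8.8]]
rack -1 [0.5678 0.1853 1.3879 0.1369] 79.52250763013035 1.3689679605449498 [[0.3, -0.2], [0.3, -0.3], [0.4, -0.2], [-0.3, -1.1], [0.1, -1.1], [-0.2, -0.9], [-0.2, 0.8], [0.2, 1.4], [0.2, -0.0], [0.2, 0.8]]
rack -1 [ 0.5571  0.1227 -1.7098 -0.1364] -97.9655138659866 72.8562190527033 [[-28.7, 33.5], [8.0, 5.7], [44.8, -21.8], [67.3, 13.9], [-2.4, 6.8], [-72.9, -0.1], [-4.6, -2.1], [-0.9, -0.0], [1.4, -1.1], [0.6, -3.2]]
stand [ 0.5718 -0.1331  2.8283] 162.04718039067737 [[24.4, -5.7], [0.3, -0.1], [-2.0, 3.7], [-8.6, 1.3], [46.7, -15.8], [-1.0, -1.3], [-49.1, 13.2], [-1.5, -1.8], [7.9, -33.2], [0.6, 0.1], [-1.0, 0.1], [5.9, -14.9], [1.0, -0.1]]
tray [ 0.5426 -0.3978  0.1403] 8.036208527988622 [[0.6, -0.3], [1.2, -0.2], [-0.2, -0.1], [-0.3, -0.4], [-0.4, -0.6], [0.2, 0.6], [-1.7, -0.6]]
tray [ 0.5426 -0.3978  0.1403] 8.036208580654392 [[0.6, -0.3], [1.2, -0.2], [-0.2, -0.1], [-0.3, -0.4], [-0.4, -0.6], [0.2, 0.6], [-1.7, -0.6]]
can [0.4313 0.4248]
can [0.4287 0.4363]
tin [0.5497 0.517 ]
tin [0.5424 0.53  ]
oil [ 0.7753 -0.2159]
oil [ 0.7666 -0.1984]
```

```bash
python3 - <<'E'
from h import *
np.set_printoptions(precision=4,suppress=True)
f=lambda x,y:[x/1000,y/1000,.012]
s=[('side',[.036,.025,.202],(291.3,148.3)),('side',[.036,-.025,.202],(309.7,149.7)),('scene',[-.0179,0,.2248],(238,159.6)),('side',[-.0179,0,.2248],(302.8,134.5)),
('side',f(65,55),(280,214.2)),('side',f(65,-55),(316.7,218.3)),('side',f(-65,-55),(322.5,195.8)),('side',f(-65,55),(288.3,193.3)),
('scene',f(65,55),(246.6,221)),('scene',f(65,-55),(269.4,206)),('scene',f(-65,55),(225,202.4)),('scene',[.036,.025,.202],(241.4,172.6)),('scene',[.036,-.025,.202],(254,166.4))]
s=[(n,np.array(L)*[1,-1,1],p) for n,L,p in s]
x,e=fit(s,[.6,-.05,1.57]);print('stand',x,np.degrees(x[2]),e.round(1).tolist())
E
```

```text
stand [ 0.5678 -0.1347  1.4243] 81.60490370858233 [[-0.8, 0.6], [-0.8, 0.3], [-0.1, -2.1], [0.2, -0.6], [-0.7, -1.0], [0.5, -1.6], [0.5, -1.6], [-0.2, -2.0], [0.4, 0.8], [1.0, -0.8], [-0.6, -0.8], [1.7, 2.2], [1.0, 0.8]]
```

```bash
cat >> h.py <<'E'
np.set_printoptions(precision=4,suppress=True)
S,C=np.sin(np.radians(35)),np.cos(np.radians(35))
RACK=[.5678,.1853,1.3879]; STAND=[.5678,-.1347,1.4243]; TRAY=[.5426,-.3978,.1403]
def yawR(p): return R.from_euler('z',p[2])
LEAN=R.from_matrix(np.array([[C,0,-S],[0,1,0],[S,0,C]])) # stamp axes in rack frame
def toolR(p,flip=False): # tool y = -stamp y (A): x=stamp x, z=-stamp z
    m=(yawR(p)*LEAN).as_matrix(); s=-1 if flip else 1
    return R.from_matrix(np.c_[s*m[:,0],-s*m[:,1],-m[:,2]])
def stampP(p,y,sx,sz,sy=0): # point in rack world: pocket y, stamp x offset, height along axis above pocket floor
    return world(p,np.array([0,y,.075])+LEAN.apply([sx,sy,sz]))[0]
def plan(pos,rot,n):
    st=r.get_state(); p=np.array(st['tool_pos']);q=R.from_quat(st['eef_rot'])
    rv=(q.inv()*rot).as_rotvec(); 
    print('from',p,'to',np.array(pos),'ang',np.degrees(np.linalg.norm(rv)),'need rows',np.degrees(np.linalg.norm(rv))/7.16)
    st=rv/n/(2*np.pi); print('turn/row',st.round(5).tolist())
    for i in range(n):
        qi=q*R.from_rotvec(rv*i/n); d=qi.inv().apply((np.array(pos)-p)/n)/.025
        print(d.round(3).tolist(),end=', ')
    print()
E
python3 - <<'E'
from h import *
for fl in [0,1]:
  plan([.45,.25,.42],toolR(RACK,fl),16)
for y in [.08,0,-.08]: print(stampP(RACK,y,0,.088),stampP(RACK,y,0,.15))
E
```

```text
from [0.2023 0.5908 0.2381] to [0.45 0.25 0.42] ang 87.57501229372342 need rows 12.231146968397125
turn/row [-0.00433, 0.00501, 0.01369]
[-0.862, -0.606, -0.454], [-0.895, -0.518, -0.497], [-0.92, -0.426, -0.538], [-0.935, -0.331, -0.578], [-0.94, -0.234, -0.615], [-0.936, -0.136, -0.649], [-0.922, -0.038, -0.681], [-0.9, 0.06, -0.71], [-0.868, 0.155, -0.734], [-0.827, 0.248, -0.756], [-0.777, 0.338, -0.773], [-0.72, 0.424, -0.786], [-0.655, 0.505, -0.795], [-0.583, 0.58, -0.8], [-0.505, 0.648, -0.8], [-0.422, 0.71, -0.797], 
from [0.2023 0.5908 0.2381] to [0.45 0.25 0.42] ang 102.94201041386873 need rows 14.377375756126916
turn/row [-0.00521, -0.0045, -0.01649]
[-0.862, -0.606, -0.454], [-0.808, -0.678, -0.451], [-0.747, -0.744, -0.453], [-0.68, -0.803, -0.458], [-0.607, -0.855, -0.467], [-0.529, -0.898, -0.479], [-0.448, -0.933, -0.495], [-0.364, -0.958, -0.515], [-0.279, -0.974, -0.538], [-0.193, -0.981, -0.563], [-0.108, -0.978, -0.591], [-0.024, -0.965, -0.621], [0.057, -0.942, -0.652], [0.134, -0.91, -0.685], [0.206, -0.87, -0.719], [0.273, -0.821, -0.754], 
[0.48   0.1502 0.1471] [0.4735 0.1152 0.1979]
[0.5586 0.1357 0.1471] [0.5522 0.1007 0.1979]
[0.6373 0.1211 0.1471] [0.6308 0.0861 0.1979]
```

Emit:
move_arm --turn '[[-0.0043,0.005,0.0137],[-0.0043,0.005,0.0137],[-0.0043,0.005,0.0137],[-0.0043,0.005,0.0137],[-0.0043,0.005,0.0137],[-0.0043,0.005,0.0137],[-0.0043,0.005,0.0137],[-0.0043,0.005,0.0137]]' --dp '[[-0.86,-0.61,-0.45],[-0.9,-0.52,-0.5],[-0.92,-0.43,-0.54],[-0.93,-0.33,-0.58],[-0.94,-0.23,-0.61],[-0.94,-0.14,-0.65],[-0.92,-0.04,-0.68],[-0.9,0.06,-0.71]]' --jaw '[1,1,1,1,1,1,1,1]'

```text
clock: 0.82
tool_pos: [0.3268, 0.4192, 0.3299]
eef_rot: [0.486, 0.859, 0.125, -0.104]
contact_force: [0.7, -0.5, 0.5]
opening: 0.42
```

Emit:
move_arm --turn '[[-0.0043,0.005,0.0137],[-0.0043,0.005,0.0137],[-0.0043,0.005,0.0137],[-0.0043,0.005,0.0137],[-0.0043,0.005,0.0137],[-0.0043,0.005,0.0137],[-0.0043,0.005,0.0137],[-0.0043,0.005,0.0137]]' --dp '[[-0.87,0.155,-0.73],[-0.83,0.25,-0.76],[-0.78,0.34,-0.77],[-0.72,0.42,-0.79],[-0.66,0.5,-0.8],[-0.58,0.58,-0.8],[-0.5,0.65,-0.8],[-0.42,0.71,-0.8]]' --jaw '[1,1,1,1,1,1,1,1]'

```text
clock: 1.48
tool_pos: [0.4505, 0.2484, 0.4211]
eef_rot: [0.735, 0.608, 0.231, -0.193]
contact_force: [0.6, -1.1, 0.6]
opening: 0.007
```

```bash
python3 - <<'E'
from h import *
print(r.get_state()['q'],r.get_state()['opening'])
plan([.55,.0,.38],toolR(RACK),12)
plan(stampP(RACK,.08,0,.15),toolR(RACK),14)
E
```

```text
[-0.0901  0.2589 -0.2263  1.944  -0.7149  0.7723 -0.0091] 0.007247485701658848
from [0.4505 0.2484 0.4211] to [0.55 0.   0.38] ang 0.340483947670139 need rows 0.047553623976276396
turn/row [1e-05, -0.0, -8e-05]
[-0.693, 0.481, -0.32], [-0.693, 0.481, -0.32], [-0.694, 0.48, -0.32], [-0.694, 0.48, -0.32], [-0.694, 0.48, -0.32], [-0.694, 0.479, -0.32], [-0.695, 0.479, -0.32], [-0.695, 0.479, -0.32], [-0.695, 0.478, -0.32], [-0.695, 0.478, -0.32], [-0.696, 0.477, -0.32], [-0.696, 0.477, -0.32], 
from [0.4505 0.2484 0.4211] to [0.4735 0.1152 0.1979] ang 0.340483947670139 need rows 0.047553623976276396
turn/row [1e-05, -0.0, -7e-05]
[-0.662, 0.137, 0.315], [-0.662, 0.137, 0.315], [-0.662, 0.137, 0.315], [-0.662, 0.137, 0.315], [-0.662, 0.136, 0.315], [-0.662, 0.136, 0.315], [-0.662, 0.136, 0.315], [-0.662, 0.136, 0.315], [-0.662, 0.135, 0.315], [-0.662, 0.135, 0.315], [-0.662, 0.135, 0.315], [-0.662, 0.135, 0.315], [-0.662, 0.134, 0.315], [-0.662, 0.134, 0.315],
```

```bash
python3 - <<'E'
from h import *
plan(stampP(RACK,0,0,.25),toolR(RACK),10)
E
```

```text
from [0.4505 0.2484 0.4211] to [0.5417 0.0443 0.2798] ang 0.340483947670139 need rows 0.047553623976276396
turn/row [2e-05, -1e-05, -9e-05]
[-0.924, 0.513, 0.041], [-0.925, 0.512, 0.041], [-0.925, 0.512, 0.041], [-0.925, 0.511, 0.041], [-0.926, 0.511, 0.041], [-0.926, 0.51, 0.041], [-0.926, 0.509, 0.041], [-0.927, 0.509, 0.041], [-0.927, 0.508, 0.041], [-0.927, 0.508, 0.041],
```

Emit:
move_arm --turn '[[0,0,-0.0001],[0,0,-0.0001],[0,0,-0.0001],[0,0,-0.0001],[0,0,-0.0001],[0,0,-0.0001],[0,0,-0.0001],[0,0,-0.0001],[0,0,-0.0001],[0,0,-0.0001]]' --dp '[[-0.92,0.51,0.04],[-0.92,0.51,0.04],[-0.92,0.51,0.04],[-0.92,0.51,0.04],[-0.92,0.51,0.04],[-0.93,0.51,0.04],[-0.93,0.51,0.04],[-0.93,0.51,0.04],[-0.93,0.51,0.04],[-0.93,0.51,0.04]]' --jaw '[1,1,1,1,1,1,1,1,1,1]'

```text
clock: 2.32
tool_pos: [0.5424, 0.045, 0.2791]
eef_rot: [0.732, 0.612, 0.231, -0.192]
contact_force: [0.3, -0.1, -0.1]
opening: 0.008
```

```bash
python3 - <<'E'
from h import *
print(r.get_state()['q'],r.get_state()['opening'],r.get_state()['contact_force'])
plan(stampP(RACK,.0,0,.10),toolR(RACK),1)
snap('wrist','w1');snap('side','s1'); print(r.get_state()['tool_pos'],r.get_state()['eef_rot'].tolist())
E
```

```text
[ 0.2988  0.5885 -0.1921  1.8791 -0.7347  0.8023  0.5156] 0.007516963947457386 [ 0.3238 -0.1032 -0.1398]
from [0.5424 0.045  0.2791] to [0.5574 0.1289 0.1569] ang 0.29291024596078247 need rows 0.04090925222915956
turn/row [-0.00016, 0.00019, 0.00077]
[-0.005, -0.016, 5.96], 
[0.5432 0.0415 0.2772] [0.7343196984454282, 0.6095619660550408, 0.22983317322417693, -0.1907498427255821]
```

View pics/w1.png

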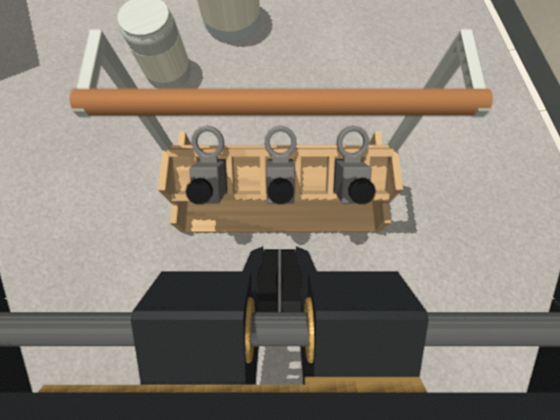

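View pics/s1.png

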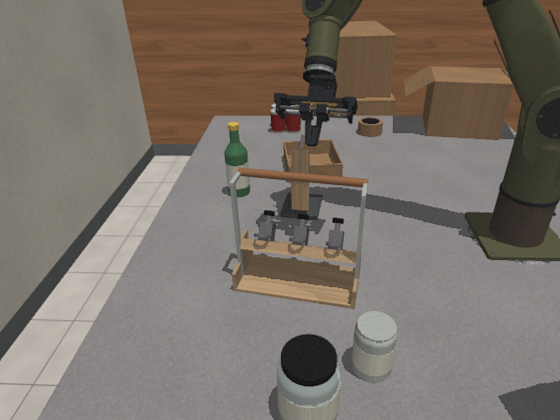

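```bash
cat >> h.py <<'E'
def wproj(P,pos,quat):
    T=np.array(CAL['wrist']['tool_from_camera']); K=np.array(CAL['wrist']['mtx'])
    t=R.from_quat(quat).inv().apply(np.atleast_2d(P)-pos)
    c=(t-T[:3,3])@T[:3,:3]; c=c*[1,-1,-1]; q=c@K.T; return q[:,:2]/q[:,2:]
E
python3 - <<'E'
from h import *
pos=np.array([.5424,.045,.2791]);q=(toolR(RACK)*R.from_rotvec(-2*np.pi*np.array([-.00016,.00019,.00077]))).as_quat()
obs=[(281,190),(362,190),(200,190),(280,142),(352,142),(207,143)]
def pts(p):
    return np.array([stampP(p,y,0,.084) for y in (0,-.08,.08)]+[stampP(p,y,.042,.029) for y in (0,-.08,.08)])
print(wproj(pts(RACK),pos,q))
f=lambda d:(wproj(pts([d[0],d[1],d[2]])+[0,0,d[3]],pos,q)-obs).ravel()
s=least_squares(f,RACK+[0]); print(s.x,f(s.x).reshape(-1,2))
st=r.get_state();print(st['tool_pos'])
E
```

```text
[[279.9838 186.953 ]
 [361.7658 187.5305]
 [198.1765 186.3753]
 [280.2212 138.1521]
 [352.7974 138.6713]
 [207.6249 137.6327]]
[ 0.5675  0.1831  1.4021 -0.0041] [[-0.2415  0.5167]
 [-0.3675  0.0151]
 [-0.3174  1.0195]
 [ 0.067  -0.2494]
 [-0.0717 -0.6411]
 [ 1.0462 -0.8568]]
[0.5432 0.0415 0.2772]
```

```bash
sed -i 's/^RACK=\[.5678,.1853,1.3879\]/RACK=[.5676,.1843,1.393]/' h.py; python3 - <<'E'
from h import *
plan(stampP(RACK,.0,0,.094)-[0,0,.002],toolR(RACK),7)
E
```

```text
from [0.5432 0.0415 0.2772] to [0.5581 0.1312 0.15  ] ang 0.4868322918173319 need rows 0.06799333684599608
turn/row [0.0001, 0.0001, -0.00014]
[0.013, -0.011, 0.893], [0.012, -0.01, 0.893], [0.012, -0.01, 0.893], [0.011, -0.009, 0.893], [0.011, -0.009, 0.893], [0.01, -0.008, 0.893], [0.01, -0.008, 0.893],
```

Emit:
move_arm --turn '[[0.0001,0.0001,-0.0001],[0.0001,0.0001,-0.0001],[0.0001,0.0001,-0.0001],[0.0001,0.0001,-0.0001],[0.0001,0.0001,-0.0001],[0.0001,0.0001,-0.0001],[0.0001,0.0001,-0.0001],[0,0,0],[0,0,0]]' --dp '[[0.01,-0.01,0.89],[0.01,-0.01,0.89],[0.01,-0.01,0.89],[0.01,-0.01,0.89],[0.01,-0.01,0.89],[0.01,-0.01,0.89],[0.01,-0.01,0.89],[0,0,0],[0,0,0]]' --jaw '[1,1,1,1,1,1,1,1,1]'

```text
clock: 3.17
tool_pos: [0.556, 0.1367, 0.1537]
eef_rot: [0.729, 0.614, 0.231, -0.195]
contact_force: [0.0, -1.1, 0.1]
opening: 0.002
```

```bash
python3 - <<'E'
from h import *
st=r.get_state();print(st['contact_force'],st['tool_pos'],st['qd'])
plan(stampP(RACK,.0,0,.082)-[0,0,.002],toolR(RACK),1)
snap('wrist','w2')
E
```

```text
[ 0.0147 -1.1489  0.1263] [0.556  0.1367 0.1537] [ 0.0117 -0.0324  0.027  -0.0082  0.0041  0.0114  0.0003]
from [0.556  0.1367 0.1537] to [0.5593 0.138  0.1402] ang 0.4669890503698819 need rows 0.06522193440920139
turn/row [-0.00067, -0.00066, 0.00089]
[-0.251, 0.121, 0.484],
```

View pics/w2.png

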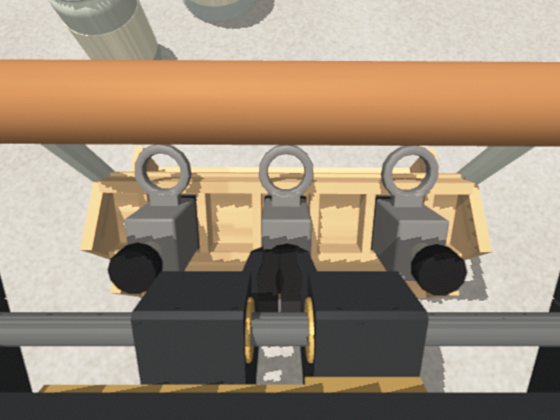

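Emit:
move_arm --turn '[[0,0,0],[0,0,0],[0,0,0],[0,0,0],[0,0,0],[0,0,0]]' --dp '[[-0.13,0.06,0.1],[-0.12,0.06,0.1],[0,0,0.1],[0,0,0.1],[0,0,0.1],[0,0,0]]' --jaw '[1,1,1,1,1,1]'

```text
clock: 3.72
tool_pos: [0.5607, 0.1367, 0.1408]
eef_rot: [0.73, 0.613, 0.233, -0.194]
contact_force: [-1.6, -4.8, 9.9]
opening: 0.001
```

```bash
python3 - <<'E'
from h import *
st=r.get_state();f=st['contact_force'];print(f,R.from_quat(st['eef_rot']).inv().apply(f))
plan(stampP(RACK,.0,0,.082)-[0,0,.002],toolR(RACK),1)
snap('wrist','w3')
E
```

```text
[-1.6234 -4.7866  9.8989] [  1.6295  -0.7444 -10.9693]
from [0.5607 0.1367 0.1408] to [0.5593 0.138  0.1402] ang 0.3713005652522926 need rows 0.05185762084529226
turn/row [-2e-05, -0.00061, 0.00083]
[0.019, -0.066, 0.043],
```

View pics/w3.png

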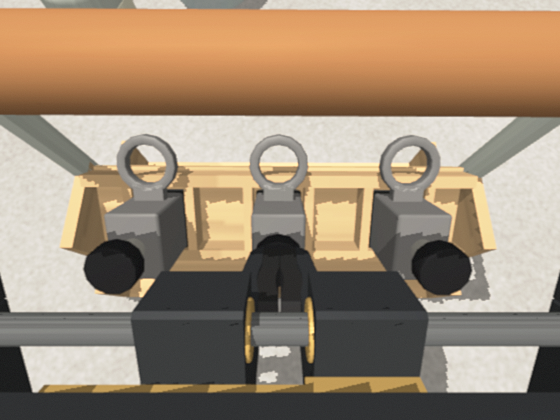

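Emit:
move_arm --turn '[[0,0,0],[0,0,0],[0,0,0]]' --dp '[[0,0,-0.12],[0,0,0],[0,0,0]]' --jaw '[1,1,1]'

```text
clock: 4.02
tool_pos: [0.5604, 0.1348, 0.1434]
eef_rot: [0.73, 0.613, 0.233, -0.193]
contact_force: [-1.3, -3.0, 7.3]
opening: 0.01
```

```bash
python3 - <<'E'
from h import *
st=r.get_state();f=st['contact_force'];print(f,R.from_quat(st['eef_rot']).inv().apply(f))
q=toolR(RACK); print(q.inv().apply(st['tool_pos']-stampP(RACK,0,0,.088)))
plan(stampP(RACK,.0,0,.115)-[0,0,.002],toolR(RACK),2)
p2=stampP(RACK,-.08,0,.098)-[0,0,.002]; p1=stampP(RACK,0,0,.115); print(q.inv().apply(p2-p1)/.025)
E
```

```text
[-1.3295 -2.9631  7.3184] [ 1.6481 -0.7752 -7.7968]
[-0.0017  0.0016  0.0033]
from [0.5604 0.1348 0.1434] to [0.5559 0.1194 0.1672] ang 0.3678684641800122 need rows 0.05137827712011343
turn/row [1e-05, -0.00028, 0.00042]
[0.013, -0.033, -0.572], [0.012, -0.033, -0.572], 
[-0.0459  3.2     0.7455]
```

Emit:
move_arm --turn '[[0,0,0],[0,0,0],[0,0,0],[0,0,0],[0,0,0],[0,0,0],[0,0,0],[0,0,0],[0,0,0]]' --dp '[[0,0,-0.57],[0,-0.06,-0.57],[-0.01,0.8,0],[-0.01,0.8,0],[-0.01,0.8,0],[-0.01,0.8,0],[0,0,0.5],[0,0,0.25],[0,0,0]]' --jaw '[1,1,1,1,1,1,1,1,1]'

```text
clock: 4.77
tool_pos: [0.6337, 0.1176, 0.1483]
eef_rot: [0.729, 0.614, 0.231, -0.196]
contact_force: [-0.5, 0.5, 0.4]
opening: 0.003
```

```bash
python3 - <<'E'
from h import *
st=r.get_state();f=st['contact_force'];print(f,R.from_quat(st['eef_rot']).inv().apply(f))
q=toolR(RACK); print(q.inv().apply(st['tool_pos']-stampP(RACK,-.08,0,.088)))
snap('wrist','w4')
E
```

```text
[-0.5383  0.5397  0.3799] [ 0.5784 -0.6227 -0.0544]
[-0.0021 -0.0031 -0.003 ]
```

View pics/w4.png

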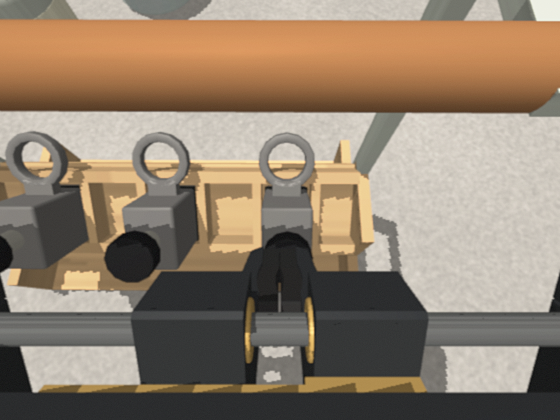

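Above the right knob. I'll press 8 mm towards it, reading partway.

Emit:
move_arm --turn '[[0,0,0],[0,0,0],[0,0,0],[0,0,0]]' --dp '[[0,0.05,0.12],[0,0.05,0.12],[0,0,0],[0,0,0]]' --jaw '[1,1,1,1]'

```text
clock: 5.15
tool_pos: [0.6387, 0.1183, 0.1452]
eef_rot: [0.729, 0.614, 0.232, -0.194]
contact_force: [-3.4, -3.4, 5.5]
opening: 0.006
```

Emit:
move_arm --turn '[[0,0,0],[0,0,0],[0,0,0]]' --dp '[[0,0,0.08],[0,0,0],[0,0,0]]' --jaw '[1,1,1]'

```text
clock: 5.4
tool_pos: [0.6389, 0.1192, 0.1439]
eef_rot: [0.73, 0.614, 0.232, -0.194]
contact_force: [-2.8, -3.7, 6.8]
opening: 0.008
```

```bash
python3 - <<'E'
from h import *
st=r.get_state();f=st['contact_force'];print(f,R.from_quat(st['eef_rot']).inv().apply(f))
q=toolR(RACK); print(q.inv().apply(st['tool_pos']-stampP(RACK,-.08,0,.088)))
E
```

```text
[-2.8127 -3.7387  6.777 ] [ 0.5005 -2.1186 -7.9421]
[-0.0027  0.0017  0.0021]
```

Emit:
move_arm --turn '[[0,0,0],[0,0,0],[0,0,0],[0,0,0],[0,0,0],[0,0,0],[0,0,0],[0,0,0],[0,0,0],[0,0,0]]' --dp '[[0,0,-0.6],[0,0,-0.6],[0.01,-0.92,0],[0.01,-0.92,0],[0.01,-0.92,0],[0.01,-0.92,0],[0.01,-0.92,0],[0.01,-0.92,0],[0.01,-0.92,0.4],[0,0,0.4]]' --jaw '[1,1,1,1,1,1,1,1,1,1]'

```text
clock: 6.23
tool_pos: [0.4745, 0.1438, 0.1526]
eef_rot: [0.729, 0.614, 0.23, -0.196]
contact_force: [-0.3, 0.8, -0.6]
opening: 0.004
```

Emit:
move_arm --turn '[[0,0,0],[0,0,0]]' --dp '[[0,0,0],[0,0,0]]' --jaw '[1,1]'

```text
clock: 6.4
tool_pos: [0.4803, 0.1432, 0.1522]
eef_rot: [0.73, 0.613, 0.232, -0.194]
contact_force: [-0.2, -0.1, -0.0]
opening: 0.0
```

```bash
python3 - <<'E'
from h import *
st=r.get_state();f=st['contact_force'];print(f,R.from_quat(st['eef_rot']).inv().apply(f))
q=toolR(RACK); print(q.inv().apply(st['tool_pos']-stampP(RACK,.08,0,.088)),st['q'])
snap('wrist','w5')
E
```

```text
[-0.1526 -0.0798 -0.0163] [-0.095  -0.1366 -0.0473]
[-0.0015  0.0013 -0.0073] [ 0.3885  0.8232 -0.6533  2.1862 -0.9659  0.1635  0.7221]
```

View pics/w5.png

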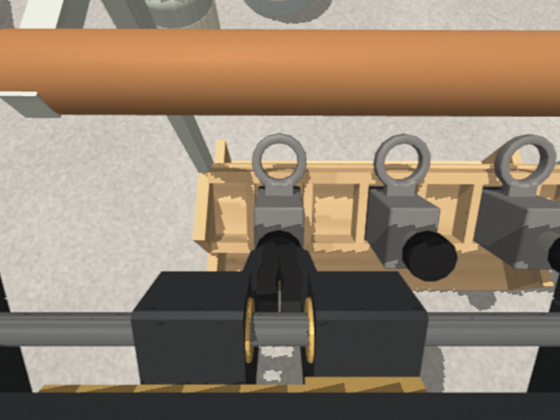

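Emit:
move_arm --turn '[[0,0,0],[0,0,0],[0,0,0],[0,0,0]]' --dp '[[0,0,0.22],[0,0,0.22],[0,0,0],[0,0,0]]' --jaw '[1,1,1,1]'

```text
clock: 6.78
tool_pos: [0.4816, 0.1494, 0.143]
eef_rot: [0.73, 0.614, 0.232, -0.194]
contact_force: [0.5, -2.1, 1.8]
opening: 0.005
```

```bash
python3 - <<'E'
from h import *
st=r.get_state();f=st['contact_force'];print(f,R.from_quat(st['eef_rot']).inv().apply(f))
q=toolR(RACK); print(q.inv().apply(st['tool_pos']-stampP(RACK,.08,0,.088)),st['q'])
print((q.inv()*R.from_quat(st['eef_rot'])).as_rotvec(degrees=True))
E
```

```text
[ 0.5041 -2.1205  1.8299] [-0.5836  0.8654 -2.6476]
[-0.0016  0.0016  0.0039] [ 0.3892  0.8517 -0.6823  2.1875 -0.967   0.1214  0.7218]
[ 0.0614  0.1712 -0.2943]
```

Emit:
move_arm --turn '[[0,0,0],[0,0,0],[0,0,0],[0,0,0],[0,0,0],[0,0,0]]' --dp '[[0,0,-0.5],[0,0,-0.5],[0.06,-0.06,0],[0,0,0],[0,0,0],[0,0,0]]' --jaw '[1,1,-0.2,-0.2,-0.2,-0.2]'

```text
clock: 7.28
tool_pos: [0.4768, 0.1374, 0.1641]
eef_rot: [0.729, 0.614, 0.232, -0.195]
contact_force: [-0.1, -0.1, 0.5]
opening: 0.285
```

Emit:
move_arm --turn '[[0,0,0],[0,0,0],[0,0,0],[0,0,0],[0,0,0]]' --dp '[[0,0,0.5],[0,0,0.5],[0,0,0.5],[0,0,0.3],[0,0,0]]' --jaw '[-0.2,-0.2,-0.2,-0.2,-0.2]'

```text
clock: 7.7
tool_pos: [0.4805, 0.1639, 0.1266]
eef_rot: [0.729, 0.614, 0.231, -0.196]
contact_force: [0.1, -0.2, -1.0]
opening: 0.597
```

```bash
cat >> h.py <<'E'
def rep(pr,y):
    st=r.get_state();f=st['contact_force'];print('tool f',R.from_quat(st['eef_rot']).inv().apply(f))
    q=toolR(pr); d=q.inv().apply(st['tool_pos']-stampP(pr,y,0,0)); print('stamp x,-y,z',d*[1,1,-1],'rot',(q.inv()*R.from_quat(st['eef_rot'])).as_rotvec(degrees=True),'open',st['opening']*88)
    print(st['q'])
E
python3 - <<'E'
from h import *
rep(RACK,.08)
snap('wrist','w6')
E
```

```text
tool f [-0.7414  0.129   0.7213]
stamp x,-y,z [ 0.0005 -0.0021  0.0626] rot [ 0.3605  0.3184 -0.2663] open 52.55749434848543
[ 0.3887  0.9072 -0.7396  2.193  -0.9616  0.0442  0.7119]
```

View pics/w6.png

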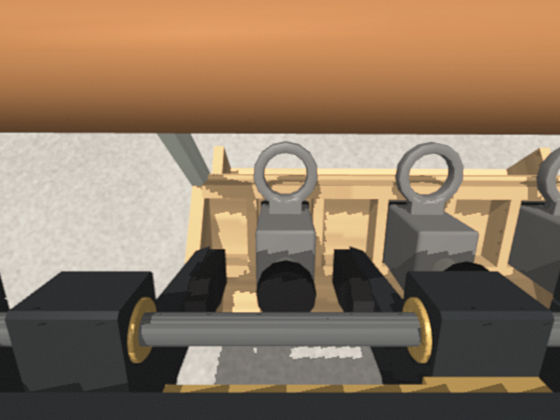

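Emit:
move_arm --turn '[[0,0,0],[0,0,0],[0,0,0],[0,0,0]]' --dp '[[0,0,0.3],[0,0,0.3],[0,0,0],[0,0,0]]' --jaw '[-0.2,-0.2,-0.2,-0.2]'

```text
clock: 8.08
tool_pos: [0.4868, 0.169, 0.1182]
eef_rot: [0.729, 0.614, 0.229, -0.196]
contact_force: [-0.8, 1.1, -0.4]
opening: 0.599
```

```bash
python3 - <<'E'
from h import *
rep(RACK,.08)
E
```

```text
tool f [ 0.5542 -0.9405  0.9405]
stamp x,-y,z [0.0008 0.0031 0.0522] rot [ 0.5093  0.1057 -0.27  ] open 52.698799835966014
[ 0.3669  0.9228 -0.7242  2.1751 -0.9996  0.0433  0.7493]
```

```bash
cat > kin.py <<'E'
import numpy as np, itertools
from scipy.spatial.transform import Rotation as R
from scipy.optimize import least_squares
D=[([-1.20723961,.68999699,-.19452011,1.56633395,.15729569,.9024981,-.21506062],[.20222152,.59071432,.23790476],[.164070817,.986448131,-9.18e-4,-8.94e-5]),
([-.0901,.2589,-.2263,1.944,-.7149,.7723,-.0091],[.4505,.2484,.4211],[.735,.608,.231,-.193]),
([.2988,.5885,-.1921,1.8791,-.7347,.8023,.5156],[.5424,.045,.2791],[.732,.612,.231,-.192]),
([.3885,.8232,-.6533,2.1862,-.9659,.1635,.7221],[.4803,.1432,.1522],[.73,.613,.232,-.194]),
([.3892,.8517,-.6823,2.1875,-.967,.1214,.7218],[.4816,.1494,.143],[.73,.614,.232,-.194]),
([.3887,.9072,-.7396,2.193,-.9616,.0442,.7119],[.4805,.1639,.1266],[.729,.614,.231,-.196]),
([.3669,.9228,-.7242,2.1751,-.9996,.0433,.7493],[.4868,.169,.1182],[.729,.614,.229,-.196])]
def fk(q,s,L,rot_only=False):
    # L: d1,d3,a3,a4,d5,a6,d7,base yaw,j7off
    q=np.array(q)*s
    T=R.from_euler('z',L[7]+q[0]); p=np.array([0,0,L[0]])
    T=T*R.from_euler('y',q[1])
    T=T*R.from_euler('z',q[2]); p=p+T.apply([L[2],0,L[1]])
    T=T*R.from_euler('y',-q[3]) ; p=p+T.apply([L[3],0,0])
    T=T*R.from_euler('z',q[4]); p=p+T.apply([0,0,L[4]])
    T=T*R.from_euler('y',q[5]+L[10]); p=p+T.apply([L[5],0,L[9]])
    T=T*R.from_euler('z',q[6]+L[8]); p=p+T.apply([0,0,L[6]])
    return p,T
if __name__=='__main__':
  res=[]
  for s in itertools.product([1,-1],repeat=7):
    s=np.array(s)
    if s[0]*0: continue
    def f(x):
        L=np.r_[x]; e=[]
        for q,p,u in D:
            pp,T=fk(q,s,L); e+=list(5*(pp-p))+list((R.from_quat(u).inv()*T).as_rotvec())
        return np.array(e)
    for by in [0,2.4,-2.4]:
      for o6 in [0,np.pi]:
        try: r_=least_squares(f,[.27,.3,.05,.08,.34,.08,.25,by,0,0,o6],max_nfev=40)
        except Exception: continue
        res.append((r_.cost,s.tolist(),r_.x.round(4).tolist()))
  res.sort(key=lambda t:t[0])
  for t in res[:6]: print(t)
E
time python3 kin.py
```

```text
Still running in the background as job /tmp/bash_jobs.1000/8724e4708e38 (pid 1146). You'll get a notice when it ends.
```

```bash
kill -- -$(cat /tmp/bash_jobs.1000/8724e4708e38/pid); cat > k2.py <<'E'
from kin import D
import numpy as np, itertools
from scipy.spatial.transform import Rotation as R
from scipy.optimize import least_squares
Q=np.array([d[0] for d in D]); P=np.array([d[1] for d in D]); U=R.from_quat([d[2] for d in D]).as_matrix()
def rz(a): c,s,z,o=np.cos(a),np.sin(a),0*a,0*a+1; return np.moveaxis(np.array([[c,-s,z],[s,c,z],[z,z,o]]),2,0)
def ry(a): c,s,z,o=np.cos(a),np.sin(a),0*a,0*a+1; return np.moveaxis(np.array([[c,z,s],[z,o,z],[-s,z,c]]),2,0)
def frames(Q,s,L):
    q=Q*s; A=rz(q[:,0]+L[7])@ry(q[:,1]); B=A@rz(q[:,2]); Cc=B@ry(-q[:,3]); E=Cc@rz(q[:,4]); F=E@ry(q[:,5]+L[10]); G=F@rz(q[:,6]+L[8]); return B,Cc,E,F,G
def fk(Q,s,L):
    B,Cc,E,F,G=frames(Q,s,L)
    p=np.array([0,0,L[0]])+B@[L[2],0,L[1]]+Cc@[L[3],0,0]+E@[0,0,L[4]]+F@[L[5],0,L[9]]+G@[0,0,L[6]]
    return p,G
if __name__=='__main__':
  res=[]
  for s in itertools.product([1,-1],repeat=7):
    s=np.array(s)
    for by in [0,1.57,3.14,-1.57]:
      for o6 in [0,np.pi]:
        f=lambda x:(fk(Q,s,np.r_[x[:7],x[7],x[8],x[9],o6])[1]-U).ravel()*np.ones(1)
        L0=[.27,.3,.05,.08,.34,.08,.25,by,0,0]
        g=lambda y:f(np.r_[L0[:7],y[0],y[1],0])
        a=least_squares(g,[by,0],max_nfev=30)
        res.append((a.cost,s.tolist(),o6,a.x.tolist()))
  res.sort(key=lambda t:t[0])
  for t in res[:8]: print(t)
  for t in res[:4]:
    s=np.array(t[1])
    def h(x):
        p,G=fk(Q,s,x); return np.r_[5*(p-P).ravel(),(G-U).ravel(), .05*(x[:7]-[.27,.3,.05,.08,.34,.08,.25]),.05*x[9]]
    a=least_squares(h,[.27,.3,.05,.08,.34,.08,.25,*t[3],0,t[2]],max_nfev=200); print(a.cost,s,a.x.round(4), np.abs(fk(Q,s,a.x)[0]-P).max())
E
time timeout 400 python3 k2.py
```

```text
(np.float64(3.888761377884631e-06), [-1, -1, -1, 1, -1, -1, -1], 0, [-3.1416048974291115, -1.5706019463299845])
(np.float64(3.888761377884734e-06), [-1, -1, -1, 1, -1, -1, -1], 0, [-3.1416048978909092, -1.5706019467888934])
(np.float64(3.888761377884755e-06), [-1, -1, -1, 1, -1, -1, -1], 0, [3.1415804092972754, -1.5706019467800596])
(np.float64(3.888761377884967e-06), [-1, 1, -1, -1, -1, 1, -1], 0, [-1.2244311026486931e-05, 1.5709907067916427])
(np.float64(3.888761377885215e-06), [-1, 1, -1, -1, -1, 1, -1], 0, [-1.2244299105162469e-05, 1.5709907068019555])
(np.float64(3.8887613778860455e-06), [-1, -1, -1, 1, -1, -1, -1], 0, [3.141580410110141, -1.5706019460272134])
(np.float64(3.888761377886343e-06), [-1, 1, -1, -1, -1, 1, -1], 0, [6.283173062681369, 1.5709907066028743])
(np.float64(3.888761377886797e-06), [-1, 1, -1, -1, -1, 1, -1], 0, [-1.224513357718303e-05, 1.570990706026674])
0.006968248685401507 [-1 -1 -1  1 -1 -1 -1] [ 3.0970e-01  5.7000e-01  2.9400e-02  5.0000e-03  3.7430e-01 -6.0000e-04
  2.7250e-01 -3.2017e+00 -1.6211e+00  2.2500e-02 -2.3500e-02] 0.009453746558186815
0.006968248685401498 [-1 -1 -1  1 -1 -1 -1] [ 3.0970e-01  5.7000e-01  2.9400e-02  5.0000e-03  3.7430e-01 -6.0000e-04
  2.7250e-01 -3.2017e+00 -1.6211e+00  2.2500e-02 -2.3500e-02] 0.009453746593292067
0.006968248685401466 [-1 -1 -1  1 -1 -1 -1] [ 3.0970e-01  5.7000e-01  2.9400e-02  5.0000e-03  3.7430e-01 -6.0000e-04
  2.7250e-01  3.0815e+00 -1.6211e+00  2.2500e-02 -2.3500e-02] 0.009453746557155862
0.006977298628405607 [-1  1 -1 -1 -1  1 -1] [ 3.0960e-01  5.7010e-01 -2.9300e-02 -4.9000e-03  3.7430e-01  7.0000e-04
  2.7250e-01 -6.0100e-02  1.5205e+00  2.2500e-02  2.3500e-02] 0.0094549348268273
real	1m3.041s
user	1m3.115s
sys	0m0.219s
```

```bash
cat > k3.py <<'E'
from k2 import *
s=np.array([-1,1,-1,-1,-1,1,-1]); L=[0]*7+[0,np.pi/2,0,0]
Qn=Q;Pn=P
def cols(Q):
    q=Q*s; n=len(Q); Z=np.tile([0,0,1.],(n,1))
    A=rz(q[:,0])@ry(q[:,1]); B,C,E,F,G=frames(Q,s,L)
    return [Z,A[:,:,1],B[:,:,0],B[:,:,2],C[:,:,0],C[:,:,1],E[:,:,2],F[:,:,0],F[:,:,1],G[:,:,2]]
names='c0z Ay Bx Bz Cx Cy Ez Fx Fy Gz'.split()
if __name__=='__main__':
  M=np.stack([c.ravel() for c in cols(Qn)],1); b=Pn.ravel()
  print(np.linalg.svd(M)[1].round(3))
  for lam in [1e-4,1e-3,3e-3,1e-2]:
    x0=np.array([.365,0,0,.39,0,0,.38,0,0,.3])
    w=np.ones(10)
    x=x0+np.linalg.solve(M.T@M+lam*np.eye(10),M.T@(b-M@x0)); print(lam,dict(zip(names,x.round(4))),np.abs(M@x-b).max())
E
python3 k3.py
```

```text
[5.203 4.762 4.194 1.087 0.963 0.553 0.409 0.218 0.148 0.112]
0.0001 {'c0z': np.float64(0.3469), 'Ay': np.float64(-0.0189), 'Bx': np.float64(0.0002), 'Bz': np.float64(0.5631), 'Cx': np.float64(-0.0002), 'Cy': np.float64(-0.0266), 'Ez': np.float64(0.3445), 'Fx': np.float64(-0.0001), 'Fy': np.float64(-0.0005), 'Gz': np.float64(0.3261)} 5.3204829252084807e-05
0.001 {'c0z': np.float64(0.3472), 'Ay': np.float64(-0.0197), 'Bx': np.float64(0.0007), 'Bz': np.float64(0.5612), 'Cx': np.float64(-0.0017), 'Cy': np.float64(-0.0256), 'Ez': np.float64(0.3434), 'Fx': np.float64(-0.0007), 'Fy': np.float64(-0.0008), 'Gz': np.float64(0.3262)} 0.0002965201233944281
0.003 {'c0z': np.float64(0.3479), 'Ay': np.float64(-0.021), 'Bx': np.float64(0.0017), 'Bz': np.float64(0.5573), 'Cx': np.float64(-0.0045), 'Cy': np.float64(-0.0237), 'Ez': np.float64(0.3414), 'Fx': np.float64(-0.0017), 'Fy': np.float64(-0.0013), 'Gz': np.float64(0.3264)} 0.0008400030064349973
0.01 {'c0z': np.float64(0.3504), 'Ay': np.float64(-0.0236), 'Bx': np.float64(0.0041), 'Bz': np.float64(0.5467), 'Cx': np.float64(-0.0114), 'Cy': np.float64(-0.0198), 'Ez': np.float64(0.3365), 'Fx': np.float64(-0.0047), 'Fy': np.float64(-0.0024), 'Gz': np.float64(0.3266)} 0.0023699694555130435
```

```bash
cat > ik.py <<'E'
from k3 import *
from h import *
LO=np.array([-3.01,-.46,-1.47,.13,-1,.04,-2.66]);HI=np.array([3.01,2.08,1.51,2.56,4.14,2.09,2.66])
XL=np.array([.3469,-.0189,.0002,.5631,-.0002,-.0266,.3445,-.0001,-.0005,.3261])
def FK(q):
    q=np.atleast_2d(q); p=sum(x*c for x,c in zip(XL,cols(q)))[0]; return p,frames(q,s,L)[4][0]
def ik(pos,rot,q0,w=0.002,free=None):
    Rm=rot.as_matrix()
    def f(q):
        p,G=FK(q); return np.r_[10*(p-pos),(G-Rm).ravel()*2,w*(q-q0)]
    a=least_squares(f,np.clip(q0,LO+1e-3,HI-1e-3),bounds=(LO,HI),max_nfev=60); p,G=FK(a.x)
    return a.x,np.linalg.norm(p-pos),np.linalg.norm(G-Rm)
def margin(q): return np.minimum(q-LO,HI-q).min()
E
cat > t1.py <<'E'
from ik import *
rng=np.random.default_rng(0)
q0=r.get_state()['q']
for y in [.08,0,-.08]:
  for fl in [0,1]:
    for tilt in [-20,-10,0,10,20]:
      rot=toolR(RACK,fl)*R.from_rotvec([0,np.radians(tilt)*(1 if not fl else -1),0])
      # grasp point stays at sz .048 ; tcp = gp + .019*toolz
      pos=stampP(RACK,y,0,.048)-[0,0,.002]+.019*rot.as_matrix()[:,2]
      best=None
      for k in range(8):
        qi=q0 if k==0 else rng.uniform(LO,HI)
        q,e,g=ik(pos,rot,qi)
        if e<1e-3 and g<3e-3:
            m=margin(q)
            if best is None or m>best[0]: best=(m,q)
      print(y,fl,tilt,'none' if best is None else (round(best[0],3),best[1].round(2)),flush=True)
E
time timeout 550 python3 t1.py
```

```text
0.08 0 -20 (np.float64(0.252), array([ 0.1 ,  0.86, -0.65,  2.11,  1.04,  0.29, -1.51]))
0.08 0 -10 (np.float64(0.332), array([ 0.36,  1.01, -0.97,  2.15,  1.44,  0.37, -1.79]))
0.08 0 0 (np.float64(0.153), array([ 0.59,  1.27, -1.32,  2.18,  1.6 ,  0.59, -1.81]))
0.08 0 10 (np.float64(0.241), array([ 0.62,  1.25, -1.15,  2.2 ,  1.81,  0.28, -1.9 ]))
0.08 0 20 (np.float64(0.15), array([ 0.72,  1.38, -1.18,  2.19,  1.89,  0.19, -1.86]))
0.08 1 -20 (np.float64(0.187), array([ 0.05,  0.84, -0.56,  2.11,  0.89,  0.23,  1.78]))
0.08 1 -10 (np.float64(0.41), array([ 0.4 ,  1.05, -1.05,  2.15,  1.46,  0.45,  1.34]))
0.08 1 0 (np.float64(0.291), array([ 0.51,  1.12, -1.08,  2.18,  1.66,  0.33,  1.26]))
0.08 1 10 (np.float64(0.24), array([ 0.62,  1.25, -1.15,  2.2 ,  1.81,  0.28,  1.24]))
0.08 1 20 (np.float64(0.159), array([ 0.72,  1.38, -1.19,  2.19,  1.88,  0.2 ,  1.3 ]))
0 0 -20 (np.float64(0.427), array([ 0.33,  1.06, -1.04,  1.88,  1.1 ,  0.71, -1.42]))
0 0 -10 (np.float64(0.45), array([ 0.41,  1.07, -1.02,  1.92,  1.07,  0.5 , -1.32]))
0 0 0 (np.float64(0.194), array([ 0.59,  1.27, -1.
[... 861 characters left out ...]
1.06,  1.71,  0.76,  0.52, -0.86]))
-0.08 0 10 (np.float64(0.351), array([ 0.4 ,  1.09, -0.66,  1.73, -0.56,  0.39,  0.41]))
-0.08 0 20 (np.float64(0.323), array([ 0.58,  1.27, -0.94,  1.72, -0.22,  0.36,  0.22]))
-0.08 1 -20 (np.float64(0.57), array([ 0.28,  1.06, -0.9 ,  1.64,  0.83,  0.73,  2.08]))
-0.08 1 -10 (np.float64(0.49), array([ 0.39,  1.11, -0.98,  1.68,  0.8 ,  0.61,  2.17]))
-0.08 1 0 (np.float64(0.345), array([ 0.49,  1.18, -1.04,  1.71,  0.72,  0.5 ,  2.32]))
-0.08 1 10 (np.float64(0.258), array([ 0.62,  1.33, -1.21,  1.72,  0.81,  0.51,  2.34]))
-0.08 1 20 (np.float64(0.126), array([ 0.69,  1.45, -1.28,  1.71,  0.7 ,  0.48,  2.53]))
real	1m13.508s
user	1m13.746s
sys	0m0.165s
```

```bash
cat > sim.py <<'E'
from ik import *
def jac(q):
    J=np.zeros((6,7)); p0,G0=FK(q)
    for i in range(7):
        d=np.zeros(7); d[i]=1e-5; p,G=FK(q+d); J[:3,i]=(p-p0)/1e-5; J[3:,i]=R.from_matrix(G@G0.T).as_rotvec()/1e-5
    return J,p0,G0
def step(q,pos,Rm,sub=6,null=None,kn=0.,lam=1e-2):
    for _ in range(sub):
        J,p,G=jac(q); e=np.r_[pos-p,R.from_matrix(Rm@G.T).as_rotvec()]
        act=np.ones(7,bool)
        for it in range(3):
            Ja=J*act
            Ji=Ja.T@np.linalg.inv(Ja@Ja.T+lam**2*np.eye(6))
            dq=Ji@e
            if null is not None: dq=dq+(np.eye(7)-Ji@Ja)@(kn*(null-q))*act
            bad=act&(((q+dq)<LO+.002)|((q+dq)>HI-.002))
            if not bad.any(): break
            act&=~bad
        q=q+np.clip(dq,-.1,.1)
        q=np.clip(q,LO+.002,HI-.002)
    return q
def run(q,pos,rot,rows,**k):
    # rows: list of (turn,dp); returns q list
    out=[];P_=np.array(pos,float);Ro=rot
    for t,d in rows:
        P_=P_+Ro.apply(np.array(d)*.025); Ro=Ro*R.from_rotvec(np.array(t)*2*np.pi)
        q=step(q,P_,Ro.as_matrix(),**k); out.append(q)
    return out,P_,Ro
E
cat > t2.py <<'E'
from sim import *
q0=np.array(D[0][0]);p0,G0=FK(q0)
t=[-.0043,.005,.0137]
d1=[[-0.86,-0.61,-0.45],[-0.9,-0.52,-0.5],[-0.92,-0.43,-0.54],[-0.93,-0.33,-0.58],[-0.94,-0.23,-0.61],[-0.94,-0.14,-0.65],[-0.92,-0.04,-0.68],[-0.9,0.06,-0.71],[-0.87,0.155,-0.73],[-0.83,0.25,-0.76],[-0.78,0.34,-0.77],[-0.72,0.42,-0.79],[-0.66,0.5,-0.8],[-0.58,0.58,-0.8],[-0.5,0.65,-0.8],[-0.42,0.71,-0.8]]
rows=[(t,d) for d in d1]
mid=(LO+HI)/2
for nm,null,kn in [('none',None,0),('mid',mid,.02),('home',q0,.02),('home',q0,.1)]:
    o,P_,Ro=run(q0,p0,R.from_matrix(G0),rows,null=null,kn=kn); print(nm,kn,o[-1].round(3))
    o2,P2,_=run(o[-1],P_,Ro,[([0,0,-.0001],[-.925,.51,.04])]*10,null=null,kn=kn); print('   ',o2[-1].round(3),P2)
print(D[1][0],D[2][0])
E
python3 t2.py
```

```text
none 0 [-0.096  0.259 -0.225  1.943 -0.71   0.772 -0.011]
    [ 0.296  0.586 -0.19   1.879 -0.733  0.803  0.512] [0.5421 0.0456 0.2801]
mid 0.02 [ 0.386  0.35  -0.902  1.924 -0.354  0.656 -0.373]
    [ 0.726  0.737 -0.951  1.858 -0.022  0.651 -0.195] [0.5421 0.0456 0.2801]
home 0.02 [-0.192  0.255 -0.099  1.948 -0.753  0.796  0.034]
    [ 0.215  0.582 -0.06   1.883 -0.809  0.85   0.589] [0.5421 0.0456 0.2801]
home 0.1 [-0.303  0.253  0.046  1.952 -0.799  0.825  0.082]
    [ 0.262  0.584 -0.135  1.881 -0.766  0.822  0.546] [0.5421 0.0456 0.2801]
[-0.0901, 0.2589, -0.2263, 1.944, -0.7149, 0.7723, -0.0091] [0.2988, 0.5885, -0.1921, 1.8791, -0.7347, 0.8023, 0.5156]
```

```bash
cat > t3.py <<'E'
from sim import *
import sys,time
q0=np.array(r.get_state()['q']); p0,G0=FK(q0); st=r.get_state(); print(np.abs(p0-st['tool_pos']).max())
def seg(P0,R0,P1,R1):
    rv=(R0.inv()*R1).as_rotvec(); n=int(max(np.ceil(np.degrees(np.linalg.norm(rv))/6.8),np.ceil(np.linalg.norm(P1-P0)/.024),1))
    return [(P0+(P1-P0)*i/n,R0*R.from_rotvec(rv*i/n)) for i in range(1,n+1)]
def follow(q,wps,sub=2):
    P0,G=FK(q);R0=R.from_matrix(G);n=0;lim=9
    for P1,R1 in wps:
        for P_,Ro in seg(P0,R0,P1,R1):
            q=step(q,P_,Ro.as_matrix(),sub=sub);n+=1; lim=min(lim,margin(q))
        P0,R0=P1,R1
    p,G=FK(q); return q,np.linalg.norm(p-P0),np.linalg.norm(G-R0.as_matrix()),n,lim
if __name__=='__main__':
  RA=toolR(RACK); off=np.array([0,0,-.002])
  top=stampP(RACK,.08,0,.25)+off; bot=stampP(RACK,.08,0,.029)+off
  q1,*_=follow(q0,[(stampP(RACK,.08,0,.27)+off,RA)]); print('retracted',q1.round(3))
  rng=np.random.default_rng(int(sys.argv[1])); T=time.time(); res=[]
  while time.time()-T<500:
    v=rng.uniform([.35,-.15,.33],[.6,.08,.5]); rv=rng.normal(size=3); rv*=np.radians(rng.uniform(15,75))/np.linalg.norm(rv)
    q,e,g,n,lim=follow(q1,[(v,RA*R.from_rotvec(rv)),(top,RA)])
    q2,e2,g2,n2,lim2=follow(q,[(bot,RA)])
    m=margin(q2) if e2<2e-3 and g2<.01 else -e2
    res.append((m,n,v.round(3).tolist(),rv.round(3).tolist(),q.round(2).tolist(),q2.round(2).tolist(),lim))
  res.sort(key=lambda t:-t[0]); print(len(res))
  for t in res[:6]: print(t)
E
nproc; for i in 1 2 3 4; do OMP_NUM_THREADS=1 python3 t3.py $i > o$i & done; wait; cat o?
```

```text
4
this script no longer has the robot
this script no longer has the robot
this script no longer has the robot
6.426119196870084e-05
retracted [ 0.435  0.486 -0.336  2.069 -0.728  0.723  0.542]
933
(np.float64(-0.01761346232988819), 22, [0.569, -0.129, 0.429], [0.904, 0.406, 0.442], [0.78, 0.65, -0.96, 2.08, -0.16, 0.52, -0.08], [0.34, 0.94, -0.7, 2.14, -0.57, 0.04, 0.32], np.float64(0.015204013831209728))
(np.float64(-0.0193520242998582), 19, [0.412, -0.138, 0.385], [-0.868, 0.379, 0.395], [0.62, 0.57, -0.68, 2.08, -0.51, 0.57, 0.29], [0.34, 0.95, -0.71, 2.14, -0.77, 0.05, 0.52], np.float64(0.01918364989092569))
(np.float64(-0.019368210386394774), 15, [0.51, 0.008, 0.45], [-0.616, 0.373, 0.022], [0.62, 0.56, -0.67, 2.08, -0.51, 0.57, 0.29], [0.34, 0.95, -0.71, 2.14, -0.78, 0.05, 0.52], np.float64(0.04995764408852266))
(np.float64(-0.019370468949221058), 14, [0.386, -0.005, 0.345], [-0.477, 0.499, 0.32], [0.63, 0.57, -0.68, 2.08, -0.5, 0.57, 0.28], [0.34, 0.95, -0.71, 2.14, -0.76, 0.05, 0.51], np.float64(0.0029042479012126865))
(np.float64(-0.01937332905207747), 16, [0.453, 0.002, 0.413], [0.029, 0.783, 0.398], [0.62, 0.57, -0.67, 2.08, -0.51, 0.57, 0.29], [0.34, 0.95, -0.71, 2.14, -0.77, 0.05, 0.52], np.float64(0.012664071745243866))
(np.float64(-0.01937488640250017), 12, [0.573, 0.061, 0.352], [-0.331, 0.331, 0.379], [0.62, 0.57, -0.67, 2.08, -0.51, 0.57, 0.29], [0.34, 0.95, -0.71, 2.14, -0.77, 0.05, 0.52], np.float64(0.009130065153808986))Exception ignored in: <_io.TextIOWrapper mode='rw' encoding='UTF-8'>
Traceback (most recent call last):
BrokenPipeError: [Errno 32] Broken pipe
Exception ignored in: <_io.TextIOWrapper mode='rw' encoding='UTF-8'>
Traceback (most recent call last):
BrokenPipeError: [Errno 32] Broken pipe
Exception ignored in: <_io.TextIOWrapper mode='rw' encoding='UTF-8'>
Traceback (most recent call last):
BrokenPipeError: [Errno 32] Broken pipe
```

```bash
cat > t5.py <<'E'
from t3 import *
off=np.array([0,0,-.002]); RA=toolR(RACK)
def gp(y,sz,tl,p=RACK):
    Rt=toolR(p)*R.from_rotvec([0,np.radians(tl),0]); return stampP(p,y,0,sz)+off+.019*Rt.as_matrix()[:,2],Rt
if __name__=='__main__':
 for tl in [-5,-7,-9,-11,-13]:
  for g in [.048,.052]:
   q,e,gg,n,lim=follow(q0,[gp(.08,.075,tl),gp(.08,g,tl)]); print(tl,g,q.round(3),e.round(4),gg.round(3),lim.round(3))
E
NOROB=1 python3 t5.py
```

```text
-5 0.048 [ 0.222  0.888 -0.59   2.145 -0.997  0.059  0.677] 0.0121 0.009 0.003
-5 0.052 [ 0.228  0.883 -0.593  2.15  -0.997  0.059  0.678] 0.0103 0.008 0.003
-7 0.048 [ 0.164  0.863 -0.524  2.14  -0.997  0.083  0.651] 0.012 0.009 0.002
-7 0.052 [ 0.169  0.858 -0.527  2.145 -0.997  0.083  0.652] 0.0103 0.008 0.002
-9 0.048 [ 0.125  0.854 -0.499  2.15  -0.99   0.064  0.62 ] 0.0058 0.004 0.003
-9 0.052 [ 0.108  0.835 -0.457  2.139 -0.99   0.108  0.621] 0.0102 0.008 0.003
-11 0.048 [ 0.081  0.845 -0.466  2.158 -0.996  0.051  0.603] 0.0 0.0 0.004
-11 0.052 [ 0.08   0.836 -0.456  2.159 -0.996  0.064  0.603] 0.0 0.0 0.004
-13 0.048 [ 0.016  0.826 -0.39   2.151 -0.98   0.081  0.562] 0.0 0.0 0.013
-13 0.052 [ 0.015  0.817 -0.38   2.152 -0.978  0.093  0.563] 0.0 0.0 0.013
```

```bash
cat > t6.py <<'E'
from t3 import *
off=np.array([0,0,-.002])
def gp(y,sz,tl,sx=-.006,p=RACK):
    Rt=toolR(p)*R.from_rotvec([0,np.radians(tl),0]); return stampP(p,y,sx,sz)+off+.019*Rt.as_matrix()[:,2],Rt
if __name__=='__main__':
  tl=float(sys.argv[2])
  q1,*_=follow(q0,[(stampP(RACK,.08,0,.27)+off,toolR(RACK))])
  q,e,gg,n,lim=follow(q1,[gp(.08,.27,tl),gp(.08,.052,tl)]); print('direct',q.round(3),e.round(4),gg.round(3),lim.round(3))
  rng=np.random.default_rng(int(sys.argv[1])); T=time.time(); res=[]
  while time.time()-T<200:
    v=rng.uniform([.35,-.18,.36],[.62,-.03,.5]); rv=rng.normal(size=3); rv*=np.radians(rng.uniform(15,85))/np.linalg.norm(rv)
    q,e,g,n,lim=follow(q1,[(v,toolR(RACK)*R.from_rotvec(rv)),gp(.08,.27,tl)])
    q2,e2,g2,n2,lim2=follow(q,[gp(.08,.052,tl)])
    m=margin(q2) if e2<2e-3 and g2<.01 else -e2
    res.append((m,n,v.round(3).tolist(),rv.round(3).tolist(),q.round(2).tolist(),q2.round(2).tolist(),lim,lim2))
  res.sort(key=lambda t:-t[0]); print(tl,len(res))
  for t in res[:4]: print(t)
E
for i in 1 2 3 4; do NOROB=1 OMP_NUM_THREADS=1 python3 t6.py $i $((-5-2*i)) > o$i & done; wait; cat o?
```

```text
direct [ 0.195  0.871 -0.555  2.15  -0.87   0.06   0.538] 0.0097 0.008 0.02
-7.0 333
(np.float64(-0.006532182467654867), 27, [0.574, -0.171, 0.476], [-0.908, -0.001, 0.632], [0.43, 0.5, -0.46, 2.07, -0.49, 0.6, 0.26], [0.2, 0.87, -0.56, 2.16, -0.8, 0.05, 0.47], np.float64(0.01661027753000821), np.float64(0.008909313845895578))
(np.float64(-0.00662155581983907), 24, [0.361, -0.172, 0.418], [-1.223, -0.491, 0.117], [0.44, 0.5, -0.47, 2.07, -0.49, 0.6, 0.25], [0.2, 0.87, -0.56, 2.16, -0.79, 0.05, 0.46], np.float64(0.049597181460164445), np.float64(0.008616056228065036))
(np.float64(-0.0067838812287904565), 27, [0.45, -0.16, 0.424], [-0.888, 1.154, -0.209], [0.45, 0.5, -0.48, 2.08, -0.47, 0.59, 0.24], [0.2, 0.87, -0.56, 2.16, -0.77, 0.05, 0.44], np.float64(0.004471764850503601), np.float64(0.007857636101764792))
(np.float64(-0.006841492507528351), 16, [0.492, -0.042, 0.384], [-0.768, 0.414, -0.126], [0.45, 0.5, -0.49, 2.07, -0.47, 0.59, 0.23], [0.2, 0.88, -0.56, 2.16, -0.76, 0.05, 0.43], np.float64(0.02448168682481222), np.float64(0.0078026391207444215))
direct [ 0.143  0.85  -0.5    2.1
[... 2448 characters left out ...]
21, [0.579, -0.041, 0.472], [0.676, -0.689, 0.001], [0.1, 0.44, -0.06, 2.07, -0.59, 0.66, 0.35], [0.04, 0.83, -0.41, 2.16, -0.87, 0.07, 0.47], np.float64(0.05856690997088698), np.float64(0.03146577263318547))
(np.float64(0.03114285387282186), 24, [0.419, -0.141, 0.375], [-0.64, -0.096, -1.185], [0.11, 0.44, -0.07, 2.07, -0.59, 0.66, 0.35], [0.04, 0.83, -0.41, 2.16, -0.87, 0.07, 0.46], np.float64(0.052968309343416786), np.float64(0.03114285387282186))
(np.float64(0.030667429016898555), 23, [0.486, -0.043, 0.458], [0.832, -0.834, 0.607], [0.11, 0.44, -0.07, 2.07, -0.59, 0.66, 0.34], [0.04, 0.83, -0.41, 2.16, -0.86, 0.07, 0.46], np.float64(0.01768530188160833), np.float64(0.030667429016898555))
```

```bash
cat > t7.py <<'E'
from t6 import *
for rz_ in [.12,.16,.27]:
  q1,*_=follow(q0,[(stampP(RACK,.08,0,rz_)+off,toolR(RACK))])
  q2,*_=follow(q1,[gp(.08,rz_+.019,-13,-.008)])
  q,e,gg,n,lim=follow(q2,[gp(.08,.053,-13,-.008)]); print(rz_,q1.round(2),q2.round(2),q.round(3),e.round(4),gg.round(3),lim.round(3))
E
NOROB=1 python3 t7.py
python3 - <<'E'
from t6 import *
plan(stampP(RACK,.08,0,.16)+off,toolR(RACK),6)
E
```

```text
0.12 [ 0.38  0.76 -0.59  2.19 -0.96  0.24  0.72] [ 0.05  0.66 -0.25  2.16 -0.79  0.3   0.44] [ 0.048  0.829 -0.411  2.159 -0.877  0.071  0.478] 0.0 0.0 0.031
0.16 [ 0.38  0.67 -0.5   2.17 -0.9   0.38  0.67] [ 0.08  0.59 -0.21  2.14 -0.7   0.4   0.38] [ 0.052  0.83  -0.417  2.159 -0.827  0.068  0.428] 0.0 0.0 0.028
0.27 [ 0.44  0.49 -0.34  2.07 -0.73  0.72  0.54] [ 0.19  0.42 -0.16  2.05 -0.51  0.69  0.28] [ 0.058  0.831 -0.428  2.158 -0.729  0.062  0.331] 0.0 0.0 0.022
from [0.4868 0.169  0.1182] to [0.4726 0.1081 0.2041] ang 0.5860070866323535 need rows 0.0818445651721164
turn/row [-0.00024, -5e-05, 0.00012]
[-0.011, -0.027, -0.708], [-0.012, -0.026, -0.708], [-0.012, -0.025, -0.708], [-0.012, -0.024, -0.708], [-0.012, -0.023, -0.708], [-0.012, -0.022, -0.708],
```

Emit:
move_arm --turn '[[0,0,0],[0,0,0],[0,0,0],[0,-0.009,0],[0,-0.009,0],[0,-0.009,0],[0,-0.009,0],[0,0,0]]' --dp '[[0,-0.04,-0.9],[0,-0.04,-0.9],[0,-0.03,-0.9],[0,0,0],[0,0,0],[0,0,0],[0,0,0],[0,0,0]]' --jaw '[-0.2,-0.2,-0.2,-0.2,-0.2,-0.2,-0.2,-0.2]'

```text
clock: 8.75
tool_pos: [0.4776, 0.1348, 0.1751]
eef_rot: [0.748, 0.636, 0.146, -0.125]
contact_force: [0.0, 0.5, -0.7]
opening: 0.602
```

```bash
python3 - <<'E'
from t6 import *
rep(RACK,.08)
print('A');plan(*gp(.08,.115,-13,-.008),2)
p,Rt=gp(.08,.053,-13,-.008);plan(p,Rt,5)
E
```

```text
tool f [ 0.233  -0.0367  0.8298]
stamp x,-y,z [0.0045 0.0002 0.1191] rot [  0.5158 -12.8462  -0.7879] open 52.98125227821097
[-0.0067  0.6387 -0.1931  2.1386 -0.8055  0.3534  0.4408]
A
from [0.4776 0.1348 0.1751] to [0.4773 0.1341 0.145 ] ang 0.9522636432798077 need rows 0.1329977155418726
turn/row [-0.00059, -0.00021, 0.00117]
[-0.241, -0.003, 0.552], [-0.241, -0.003, 0.552], 
from [0.4776 0.1348 0.1751] to [0.4836 0.1691 0.0942] ang 0.9522636432798077 need rows 0.1329977155418726
turn/row [-0.00023, -9e-05, 0.00047]
[0.014, 0.004, 0.704], [0.014, 0.003, 0.704], [0.014, 0.002, 0.704], [0.015, 0.001, 0.704], [0.015, -0.0, 0.704],
```

Emit:
move_arm --turn '[[-0.0006,-0.0002,0.0011],[-0.0006,-0.0002,0.0011],[0,0,0],[0,0,0],[0,0,0]]' --dp '[[-0.24,0,0.55],[-0.24,0,0.55],[0.16,0,0.7],[0,0,0],[0,0,0]]' --jaw '[-0.2,-0.2,-0.2,-0.2,-0.2]'

```text
clock: 9.17
tool_pos: [0.4785, 0.1402, 0.1284]
eef_rot: [0.755, 0.627, 0.146, -0.124]
contact_force: [-0.6, -0.6, 0.9]
opening: 0.6
```

```bash
python3 - <<'E'
from t6 import *
rep(RACK,.08)
p,Rt=gp(.08,.053,-13,-.008);plan(p,Rt,3)
snap('wrist','w7');snap('scene','c7')
E
```

```text
tool f [-0.2977 -0.4446 -1.139 ]
stamp x,-y,z [-0.0179  0.0001  0.0777] rot [  0.0726 -12.9054   0.4766] open 52.80246026517368
[ 0.0544  0.742  -0.3165  2.1668 -0.8805  0.1958  0.5072]
from [0.4785 0.1402 0.1284] to [0.4836 0.1691 0.0942] ang 0.49027479963209525 need rows 0.06847413402682895
turn/row [-0.00012, -9e-05, -0.00043]
[0.191, -0.002, 0.569], [0.191, -0.002, 0.569], [0.192, -0.002, 0.569],
```

View pics/w7.png

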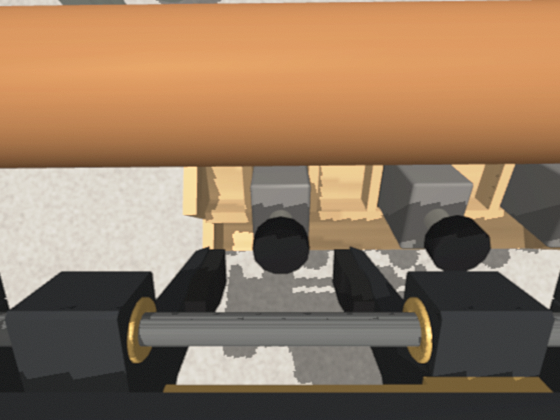

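View pics/c7.png

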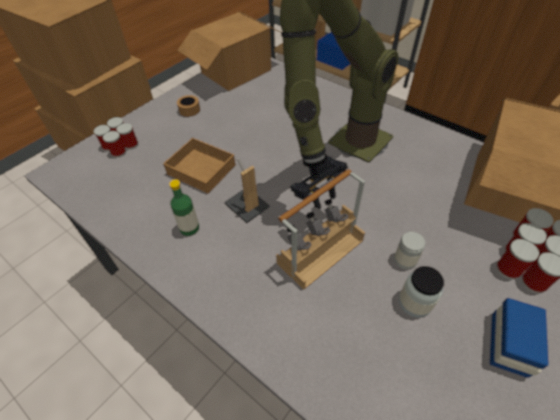

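Emit:
move_arm --turn '[[0,0,-0.0003],[0,0,-0.0003],[0,0,0],[0,0,0]]' --dp '[[0.19,0,0.5],[0.19,0,0.5],[0,0,0],[0,0,0]]' --jaw '[-0.2,-0.2,-0.2,-0.2]'

```text
clock: 9.6
tool_pos: [0.4824, 0.1583, 0.1096]
eef_rot: [0.754, 0.629, 0.146, -0.123]
contact_force: [-0.4, -0.0, -0.1]
opening: 0.606
```

```bash
python3 - <<'E'
from t6 import *
rep(RACK,.08)
p,Rt=gp(.08,.053,-13,-.008);plan(p,Rt,2)
snap('wrist','w8');snap('side','c8')
E
```

```text
tool f [-0.1351 -0.359   0.0857]
stamp x,-y,z [-0.0135  0.0008  0.0516] rot [ -0.0042 -12.9619   0.1505] open 53.364485269255646
[ 0.0444  0.7892 -0.3657  2.161  -0.8994  0.1275  0.5077]
from [0.4824 0.1583 0.1096] to [0.4836 0.1691 0.0942] ang 0.15495977202375957 need rows 0.021642426260301616
turn/row [-2e-05, -5e-05, -0.00021]
[0.086, -0.016, 0.366], [0.086, -0.016, 0.366],
```

View pics/w8.png

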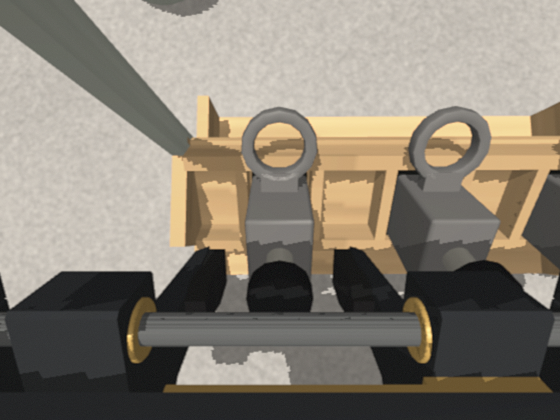

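View pics/c8.png

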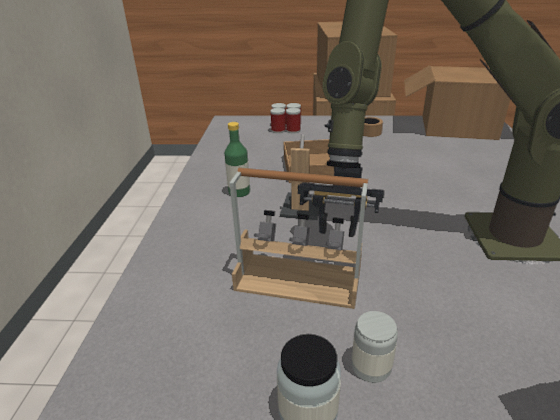

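Emit:
move_arm --turn '[[0,0,0],[0,0,0],[0,0,0],[0,0,0],[0,0,0],[0,0,0],[0,0,0],[0,0,0]]' --dp '[[0.09,0,0.37],[0.09,0,0.37],[0,0,0],[0,0,0],[0,0,0],[0,0,0],[0,0,0],[0,0,0]]' --jaw '[-0.2,-0.2,-0.2,1,1,1,1,1]' --newtons 30

```text
clock: 10.37
tool_pos: [0.4846, 0.1689, 0.094]
eef_rot: [0.754, 0.629, 0.146, -0.122]
contact_force: [-0.6, -2.4, 4.1]
opening: 0.337
```

```bash
python3 - <<'E'
from t6 import *
rep(RACK,.08)
p,Rt=gp(.08,.053,-13,-.008);plan(p,Rt,2)
st=r.get_state(); u=toolR(RACK).as_matrix()[:,2]; print(R.from_quat(st['eef_rot']).inv().apply(-u))
E
```

```text
tool f [-0.7945 -0.1705 -4.6991]
stamp x,-y,z [-0.0135  0.0011  0.0327] rot [ -0.0578 -12.9985   0.1642] open 29.65427402605415
[ 0.0442  0.8283 -0.4039  2.1567 -0.9137  0.0751  0.5124]
from [0.4846 0.1689 0.094 ] to [0.4836 0.1691 0.0942] ang 0.17367687601313395 need rows 0.02425654692920865
turn/row [5e-05, -0.0, -0.00024]
[0.001, -0.021, -0.003], [0.001, -0.021, -0.003], 
[-0.2249  0.0013 -0.9744]
```

Emit:
move_arm --turn '[[0,0,0],[0,0,0],[0,0,0],[0,0,0],[0,0,0],[0,0,0],[0,0,0],[0,0,0]]' --dp '[[-0.09,0,-0.39],[-0.13,0,-0.58],[-0.18,0,-0.78],[-0.18,0,-0.78],[-0.18,0,-0.78],[-0.18,0,-0.78],[-0.18,0,-0.78],[-0.18,0,-0.78]]' --jaw '[1,1,1,1,1,1,1,1]'

```text
clock: 11.03
tool_pos: [0.469, 0.087, 0.2132]
eef_rot: [0.754, 0.629, 0.146, -0.123]
contact_force: [-0.2, -0.3, -0.9]
opening: 0.339
```

```bash
python3 - <<'E'
from t6 import *
rep(RACK,.08)
np.save('q0.npy',r.get_state()['q'])
snap('wrist','w9');snap('side','c9')
E
```

```text
tool f [-0.6961 -0.1008  0.7358]
stamp x,-y,z [-0.0135  0.0002  0.1781] rot [  0.0294 -13.0079   0.1607] open 29.871872715861755
[ 0.0422  0.554  -0.1081  2.1329 -0.7381  0.4818  0.4366]
```

View pics/w9.png

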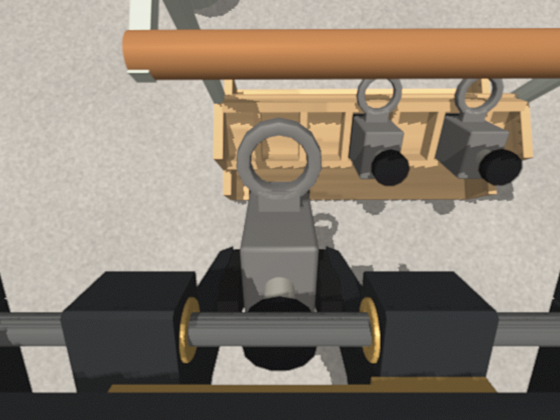

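View pics/c9.png

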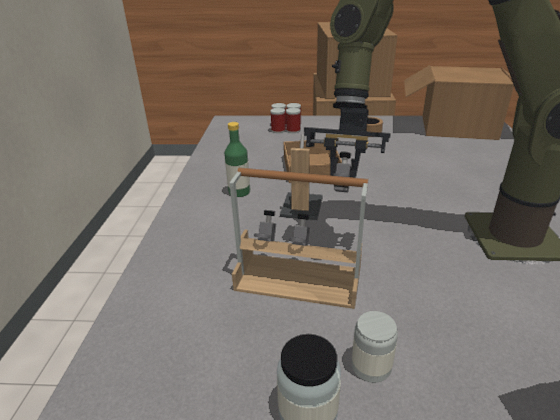

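```bash
cat > t8.py <<'E'
from t3 import *
F=R.from_matrix(np.diag([1,-1,-1.]))
for yaw in [1.393,1.1,.8,1.7]:
  for tl in [-13,0]:
    Rt=R.from_euler('z',yaw)*F*R.from_rotvec([0,np.radians(tl),0])
    c=world(TRAY,[[0,0,0]])[0]+[0,-.02,0]
    g=c+[0,0,.066]; tcp=g+.019*Rt.as_matrix()[:,2]
    R0=R.from_matrix(FK(q0)[1])
    q,e,gg,n,lim=follow(q0,[(np.array([.46,-.03,.33]),R0),(tcp+[0,0,.26],Rt),(tcp,Rt)]); print(yaw,tl,tcp.round(4),q.round(2),e.round(4),gg.round(3),n,lim.round(3))
E
NOROB=1 python3 t8.py
```

```text
1.393 -13 [ 0.5418 -0.422   0.0475] [ 0.34  1.02  0.3   1.6  -0.08  0.48  0.38] 0.0 0.0 35 0.299
1.393 0 [ 0.5426 -0.4178  0.047 ] [ 0.5   1.02  0.18  1.5  -0.26  0.65  0.63] 0.0 0.0 35 0.299
1.1 -13 [ 0.5407 -0.4216  0.0475] [ 0.31  1.04  0.36  1.54 -0.15  0.59  0.15] 0.0 0.0 35 0.299
1.1 0 [ 0.5426 -0.4178  0.047 ] [ 0.47  1.02  0.24  1.5  -0.34  0.66  0.4 ] 0.0 0.0 35 0.299
0.8 -13 [ 0.5396 -0.4209  0.0475] [ 0.29  1.08  0.42  1.46 -0.23  0.71 -0.08] 0.0 0.0 35 0.299
0.8 0 [ 0.5426 -0.4178  0.047 ] [ 0.44  1.03  0.3   1.5  -0.42  0.67  0.16] 0.0 0.0 35 0.299
1.7 -13 [ 0.5432 -0.422   0.0475] [ 0.39  0.99  0.23  1.66 -0.02  0.37  0.65] 0.0 0.0 35 0.299
1.7 0 [ 0.5426 -0.4178  0.047 ] [ 0.53  1.01  0.13  1.49 -0.18  0.65  0.86] 0.0 0.0 35 0.299
```

```bash
python3 - <<'E'
from t3 import *
F=R.from_matrix(np.diag([1,-1,-1.]))
Rt=R.from_euler('z',1.393)*F*R.from_rotvec([0,np.radians(-13),0])
st=r.get_state(); plan([.46,-.03,.33],R.from_quat(st['eef_rot']),6)
# second leg in tool axes after, from .46,-.03,.33
Rc=R.from_quat(st['eef_rot']); rv=(Rc.inv()*Rt).as_rotvec(); print(rv/2/np.pi)
n=18; d=(np.array([.542,-.422,.31])-[.46,-.03,.33])/n
for i in range(n):
    qi=Rc*R.from_rotvec(rv*min(i,6)/6); print((qi.inv().apply(d)/.025).round(2).tolist(),end=',')
E
```

```text
from [0.4707 0.0856 0.214 ] to [ 0.46 -0.03  0.33] ang 0.0 need rows 0.0
turn/row [0.0, 0.0, 0.0]
[-0.426, 0.073, -1.005], [-0.426, 0.073, -1.005], [-0.426, 0.073, -1.005], [-0.426, 0.073, -1.005], [-0.426, 0.073, -1.005], [-0.426, 0.073, -1.005], 
[ 0.0006 -0.0971 -0.0009]
[-0.78, 0.34, -0.27],[-0.8, 0.34, -0.19],[-0.82, 0.34, -0.1],[-0.83, 0.34, -0.02],[-0.82, 0.33, 0.06],[-0.81, 0.33, 0.15],[-0.79, 0.33, 0.23],[-0.79, 0.33, 0.23],[-0.79, 0.33, 0.23],[-0.79, 0.33, 0.23],[-0.79, 0.33, 0.23],[-0.79, 0.33, 0.23],[-0.79, 0.33, 0.23],[-0.79, 0.33, 0.23],[-0.79, 0.33, 0.23],[-0.79, 0.33, 0.23],[-0.79, 0.33, 0.23],[-0.79, 0.33, 0.23],
```

Emit:
move_arm --turn '[[0,0,0],[0,0,0],[0,0,0],[0,0,0],[0,0,0],[0,0,0],[0,-0.0162,0],[0,-0.0162,0],[0,-0.0162,0],[0,-0.0162,0]]' --dp '[[-0.43,0.07,-1],[-0.43,0.07,-1],[-0.43,0.07,-1],[-0.43,0.07,-1],[-0.43,0.07,-1],[-0.43,0.07,-1],[-0.78,0.34,-0.27],[-0.8,0.34,-0.19],[-0.82,0.34,-0.1],[-0.83,0.34,-0.02]]' --jaw '[1,1,1,1,1,1,1,1,1,1]'

```text
clock: 11.97
tool_pos: [0.4786, -0.1157, 0.3222]
eef_rot: [0.767, 0.641, -0.01, 0.008]
contact_force: [-0.8, 0.3, -2.5]
opening: 0.334
```

Emit:
move_arm --turn '[[0,-0.0162,0],[0,-0.0162,0],[0,0,0],[0,0,0],[0,0,0],[0,0,0],[0,0,0],[0,0,0],[0,0,0],[0,0,0]]' --dp '[[-0.82,0.33,0.06],[-0.81,0.33,0.15],[-0.79,0.33,0.23],[-0.79,0.33,0.23],[-0.79,0.33,0.23],[-0.79,0.33,0.23],[-0.79,0.33,0.23],[-0.79,0.33,0.23],[-0.79,0.33,0.23],[-0.79,0.33,0.23]]' --jaw '[1,1,1,1,1,1,1,1,1,1]'

```text
clock: 12.8
tool_pos: [0.523, -0.3317, 0.3088]
eef_rot: [0.762, 0.638, -0.087, 0.07]
contact_force: [-0.0, -0.3, -1.9]
opening: 0.339
```

```bash
python3 - <<'E'
from t3 import *
F=R.from_matrix(np.diag([1,-1,-1.]))
Rt=R.from_euler('z',1.393)*F*R.from_rotvec([0,np.radians(-13),0])
plan([.542,-.422,.16],Rt,8)
print(r.get_state()['q'],r.get_state()['opening'])
snap('wrist','w10')
E
```

```text
from [ 0.523  -0.3317  0.3088] to [ 0.542 -0.422  0.16 ] ang 0.26901309570413423 need rows 0.037571661411191934
turn/row [-7e-05, -6e-05, 2e-05]
[-0.252, 0.176, 0.82], [-0.252, 0.176, 0.82], [-0.251, 0.175, 0.82], [-0.251, 0.175, 0.82], [-0.251, 0.175, 0.821], [-0.25, 0.174, 0.821], [-0.25, 0.174, 0.821], [-0.25, 0.174, 0.821], 
[0.1873 0.6001 0.3298 1.5916 0.0402 0.9166 0.2562] 0.33923864419690686
```

View pics/w10.png

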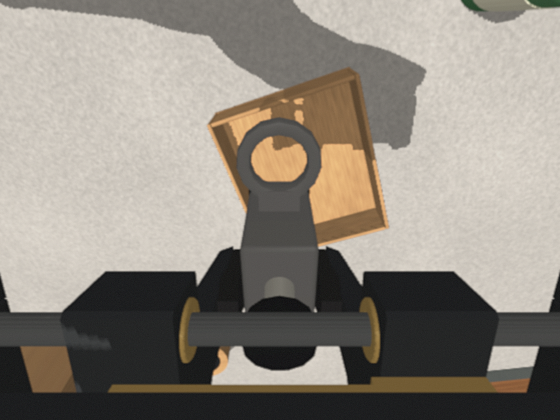

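Emit:
move_arm --turn '[[0,0,0],[0,0,0],[0,0,0],[0,0,0],[0,0,0],[0,0,0],[0,0,0],[0,0,0],[0,0,0]]' --dp '[[-0.35,0.18,0.7],[-0.35,0.18,0.7],[-0.25,0.18,0.82],[-0.25,0.18,0.82],[-0.25,0.18,0.82],[-0.25,0.17,0.82],[-0.25,0.17,0.82],[-0.1,0.17,0.82],[0,0,0]]' --jaw '[1,1,1,1,1,1,1,1,1]'

```text
clock: 13.6
tool_pos: [0.5395, -0.4212, 0.1625]
eef_rot: [0.763, 0.637, -0.088, 0.068]
contact_force: [-1.5, 0.4, -1.1]
opening: 0.335
```

```bash
python3 - <<'E'
from t3 import *
F=R.from_matrix(np.diag([1,-1,-1.]))
Rt=R.from_euler('z',1.393)*F*R.from_rotvec([0,np.radians(-13),0])
plan([.542,-.422,.0475],Rt,7)
snap('wrist','w11');snap('scene','c11')
E
```

```text
from [ 0.5395 -0.4212  0.1625] to [ 0.542  -0.422   0.0475] ang 0.6084504507585486 need rows 0.08497911323443416
turn/row [-0.00021, -0.00011, -1e-05]
[0.143, 0.021, 0.641], [0.143, 0.02, 0.641], [0.143, 0.019, 0.641], [0.144, 0.018, 0.641], [0.144, 0.017, 0.641], [0.145, 0.016, 0.641], [0.145, 0.016, 0.641],
```

View pics/w11.png

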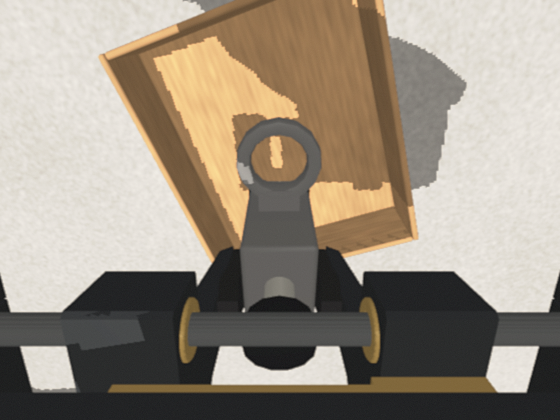

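View pics/c11.png

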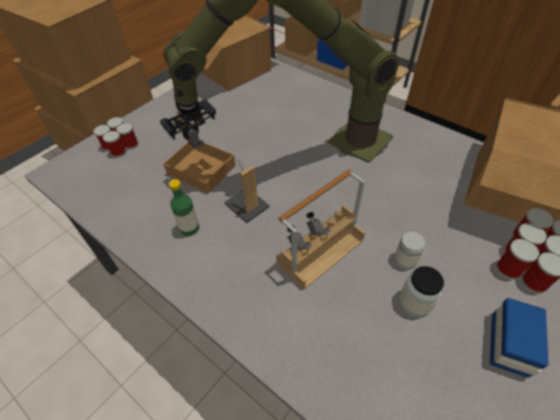

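```bash
python3 - <<'E'
from t3 import *
st=r.get_state()
for a,b in [(-1,-1),(-1,1),(1,1),(1,-1)]:
    print(a,b,wproj(world(TRAY,[[a*.09,b*.105,.06]]),np.array([.5395,-.4212,.1625]),st['eef_rot']))
E
```

```text
-1 -1 [[222.8335 280.338 ]]
-1 1 [[90.2208 37.9169]]
1 1 [[378.6156 -80.1917]]
1 -1 [[420.9634 230.2914]]
```

Emit:
move_arm --turn '[[0,0,0],[0,0,0],[0,0,0],[0,0,0],[0,0,0],[0,0,0],[0,0,0],[0,0,0],[0,0,0]]' --dp '[[0.14,0.02,0.64],[0.14,0.02,0.64],[0.14,0.02,0.64],[0.14,0.02,0.64],[0.14,0.02,0.64],[0.14,0.02,0.64],[0.14,0.02,0.5],[0,0,0],[0,0,0]]' --jaw '[1,1,1,1,1,1,1,1,1]'

```text
clock: 14.45
tool_pos: [0.5452, -0.4231, 0.0575]
eef_rot: [0.763, 0.637, -0.087, 0.072]
contact_force: [-0.3, -0.2, -1.8]
opening: 0.34
```

```bash
python3 - <<'E'
from t3 import *
st=r.get_state();print(st['tool_pos'],st['contact_force'])
snap('wrist','w12')
E
```

```text
[ 0.5452 -0.4231  0.0575] [-0.2805 -0.2063 -1.7557]
```

View pics/w12.png

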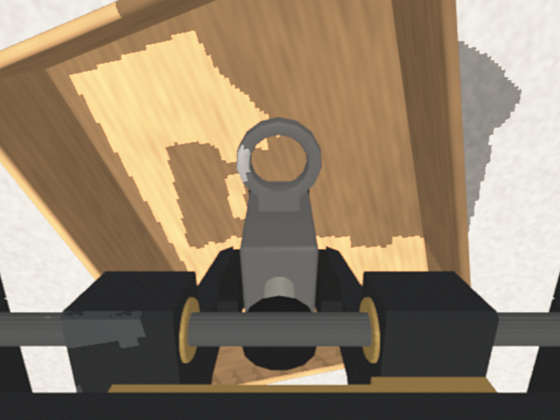

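Emit:
move_arm --turn '[[0,0,0],[0,0,0],[0,0,0],[0,0,0],[0,0,0]]' --dp '[[0.05,0,0.25],[0.05,0,0.22],[0,0,0],[0,0,0],[0,0,0]]' --jaw '[1,1,1,1,1]'

```text
clock: 14.92
tool_pos: [0.5447, -0.4242, 0.0454]
eef_rot: [0.763, 0.636, -0.087, 0.072]
contact_force: [-0.0, 0.1, -1.7]
opening: 0.337
```

Emit:
move_arm --turn '[[0,0,0],[0,0,0],[0,0,0],[0,0,0],[0,0,0],[0,0,0],[0,0,0],[0,0,0]]' --dp '[[0.02,0,0.1],[0,0,0],[0,0,0],[0,0,0],[0,0,0],[0,0,0],[-0.1,0,-0.45],[-0.19,0,-0.82]]' --jaw '[1,1,-0.2,-0.2,-0.2,-0.2,-0.2,-0.2]'

```text
clock: 15.58
tool_pos: [0.5433, -0.4229, 0.0739]
eef_rot: [0.763, 0.637, -0.088, 0.07]
contact_force: [0.3, 0.4, 1.5]
opening: 0.599
```

Emit:
move_arm --turn '[[0,0,0],[0,0,0],[0,0,0],[0,0,0],[0,0,0],[0,0,0],[0,0,0],[0,0,0]]' --dp '[[-0.2,0,-0.97],[-0.2,0,-0.97],[-0.2,0,-0.97],[-0.2,0,-0.97],[-0.2,0,-0.97],[-0.2,0,-0.97],[-0.2,0,-0.97],[-0.2,0,-0.97]]' --jaw '[-0.2,-0.2,-0.2,-0.2,-0.2,-0.2,-0.2,-0.2]'

```text
clock: 16.25
tool_pos: [0.5455, -0.4197, 0.2758]
eef_rot: [0.763, 0.636, -0.087, 0.072]
contact_force: [0.8, -0.3, -0.8]
opening: 0.605
```

```bash
python3 - <<'E'
from t3 import *
st=r.get_state();print(st['tool_pos'],st['contact_force'],st['eef_rot'].tolist(),st['q'])
snap('wrist','w13')
E
```

```text
[ 0.5455 -0.4197  0.2758] [ 0.8053 -0.2923 -0.77  ] [0.7630184266845124, 0.636403632133932, -0.08699822968656501, 0.0722814331487265] [0.3344 0.722  0.2973 1.4374 0.0204 0.9215 0.3602]
```

View pics/w13.png

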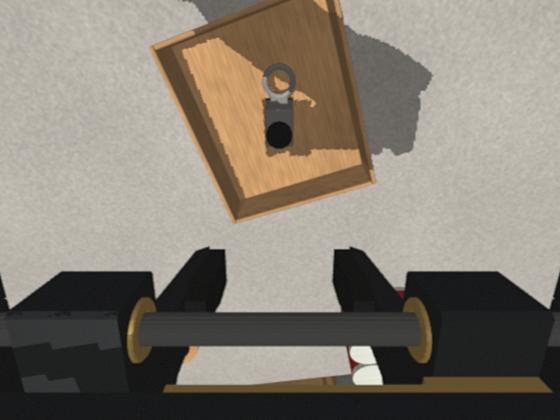

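```bash
cat > t9.py <<'E'
from t3 import *
off=np.array([0,0,-.002])
def gp(y,sz,tl,sx=-.008,p=RACK):
    Rt=toolR(p)*R.from_rotvec([0,np.radians(tl),0]); return stampP(p,y,sx,sz)+off+.019*Rt.as_matrix()[:,2],Rt
def pegP(x,y,z,p=STAND): return world(p,np.array([.024,0,.165])+LEAN.apply([x,y,z]))[0]
def pg(h,tl,sx=-.008,g=.053,p=STAND,dx=0,dy=0):
    Rt=toolR(p)*R.from_rotvec([0,np.radians(tl),0]); return pegP(-.042+sx+dx,dy,h-.029+g,p)+.019*Rt.as_matrix()[:,2],Rt
if __name__=='__main__':
  q0=np.load('q0.npy')
  v0=(pegP(-.05,0,.14),toolR(STAND))
  print(v0[0])
  q1,e,g,n,lim=follow(q0,[(np.array([.545,-.35,.36]),v0[1]),v0]); print('peg view',q1.round(2),e.round(4),n,lim.round(3))
  for y in [-.08,0]:
    for tl in [0,-6,-10,-13]:
      o=[]
      q,N=q1,0
      for w in [[gp(y,.29,tl)],[gp(y,.053,tl)],[gp(y,.25,tl)],[pg(.16,tl)],[pg(.10,tl)],[pg(.03,tl)],[pg(.16,tl)]]:
        q,e,g,n,lim=follow(q,w); N+=n; o.append((e.round(4),lim.round(2)))
        if e>.003: break
      print(y,tl,N,o,q.round(2))
E
python3 -c "
from plant import r
import numpy as np; np.save('q0.npy',r.get_state()['q'])"
NOROB=1 python3 t9.py
```

```text
[ 0.5536 -0.2309  0.251 ]
peg view [ 0.65  0.8  -0.09  1.46 -0.52  1.21  0.7 ] 0.0 15 0.462
-0.08 0 54 [(np.float64(0.0), np.float64(0.34)), (np.float64(0.0), np.float64(0.17)), (np.float64(0.0), np.float64(0.18)), (np.float64(0.0), np.float64(0.33)), (np.float64(0.0), np.float64(0.46)), (np.float64(0.0), np.float64(0.42)), (np.float64(0.0), np.float64(0.43))] [ 0.66  0.79 -0.08  1.42 -0.51  1.27  0.69]
-0.08 -6 54 [(np.float64(0.0), np.float64(0.42)), (np.float64(0.0), np.float64(0.27)), (np.float64(0.0), np.float64(0.28)), (np.float64(0.0), np.float64(0.41)), (np.float64(0.0), np.float64(0.51)), (np.float64(0.0), np.float64(0.47)), (np.float64(0.0), np.float64(0.48))] [ 0.6   0.75 -0.04  1.45 -0.46  1.21  0.65]
-0.08 -10 54 [(np.float64(0.0), np.float64(0.46)), (np.float64(0.0), np.float64(0.34)), (np.float64(0.0), np.float64(0.35)), (np.float64(0.0), np.float64(0.46)), (np.float64(0.0), np.float64(0.54)), (np.float64(0.0), np.float64(0.5)), (np.float64(0.0), np.float64(0.52))] [ 0.56  0.73 -0.01  1.47 -0.43  1.16  0.62]
-0.08 -13 54 [(np.float64(0.0), np.float64(0.47)), (np.float6
[... 801 characters left out ...]
loat64(0.0), np.float64(0.47))] [ 0.6   0.75 -0.03  1.45 -0.47  1.21  0.65]
0 -10 55 [(np.float64(0.0), np.float64(0.43)), (np.float64(0.0), np.float64(0.23)), (np.float64(0.0), np.float64(0.25)), (np.float64(0.0), np.float64(0.42)), (np.float64(0.0), np.float64(0.54)), (np.float64(0.0), np.float64(0.5)), (np.float64(0.0), np.float64(0.51))] [ 0.56  0.73 -0.01  1.47 -0.43  1.16  0.62]
0 -13 55 [(np.float64(0.0), np.float64(0.46)), (np.float64(0.0), np.float64(0.27)), (np.float64(0.0), np.float64(0.31)), (np.float64(0.0), np.float64(0.47)), (np.float64(0.0), np.float64(0.57)), (np.float64(0.0), np.float64(0.53)), (np.float64(0.0), np.float64(0.54))] [ 0.53  0.71  0.01  1.49 -0.4   1.13  0.6 ]
```

```bash
python3 - <<'E'
from t9 import *
st=r.get_state();Rc=R.from_quat(st['eef_rot'])
p=st['tool_pos'];Rt=toolR(STAND);rv=(Rc.inv()*Rt).as_rotvec();print(np.degrees(np.linalg.norm(rv)))
n=8;tgt=np.array([.548,-.30,.335]);d=(tgt-p)/n
print((rv/n/2/np.pi).round(5))
for i in range(n): print(((Rc*R.from_rotvec(rv*i/n)).inv().apply(d)/.025).round(2).tolist(),end=',')
print(Rt.inv().apply(pegP(-.05,0,.14)-tgt)/.025)
E
```

```text
48.2619455899768
[ 0.0003  0.0167 -0.0006]
[0.52, -0.11, -0.4],[0.56, -0.1, -0.34],[0.59, -0.1, -0.28],[0.62, -0.1, -0.22],[0.64, -0.1, -0.15],[0.65, -0.1, -0.08],[0.66, -0.09, -0.01],[0.66, -0.09, 0.06],[ 0.339  -0.1817  4.339 ]
```

Emit:
move_arm --turn '[[0.0003,0.0167,-0.0006],[0.0003,0.0167,-0.0006],[0.0003,0.0167,-0.0006],[0.0003,0.0167,-0.0006],[0.0003,0.0167,-0.0006],[0.0003,0.0167,-0.0006],[0.0003,0.0167,-0.0006],[0.0003,0.0167,-0.0006],[0,0,0],[0,0,0]]' --dp '[[0.52,-0.11,-0.4],[0.56,-0.1,-0.34],[0.59,-0.1,-0.28],[0.62,-0.1,-0.22],[0.64,-0.1,-0.15],[0.65,-0.1,-0.08],[0.66,-0.09,-0.01],[0.66,-0.09,0.06],[0.17,-0.1,0.8],[0.17,-0.08,0.8]]' --jaw '[-0.2,-0.2,-0.2,-0.2,-0.2,-0.2,-0.2,-0.2,-0.2,-0.2]'

```text
clock: 17.13
tool_pos: [0.5456, -0.2702, 0.2996]
eef_rot: [0.725, 0.62, 0.226, -0.199]
contact_force: [-0.2, -0.7, -1.0]
opening: 0.601
```

Emit:
move_arm --turn '[[0,0,0],[0,0,0]]' --dp '[[0,0,0],[0,0,0]]' --jaw '[-0.2,-0.2]'

```text
clock: 17.3
tool_pos: [0.5461, -0.2675, 0.3003]
eef_rot: [0.723, 0.621, 0.225, -0.201]
contact_force: [0.5, 0.2, -0.1]
opening: 0.592
```

```bash
python3 - <<'E'
from t9 import *
st=r.get_state();print(st['tool_pos'].tolist(),st['eef_rot'].tolist(),np.abs(st['qd']).max())
snap('wrist','w14')
for h in [0,.073]: print(wproj([pegP(0,0,h)],st['tool_pos'],st['eef_rot']))
im=cv2.imread('pics/w14.png'); cv2.imwrite('pics/w14c.png',cv2.resize(im[60:260,180:380],None,fx=3,fy=3,interpolation=cv2.INTER_CUBIC))
E
```

```text
[0.5460803316431972, -0.2674872106663195, 0.30027223232608635] [0.7229971490065829, 0.6213536676042135, 0.225345347589942, -0.20103287443280032] 0.05056663795689136
[[283.6581 130.1469]]
[[284.0842 135.7403]]
```

View pics/w14.png

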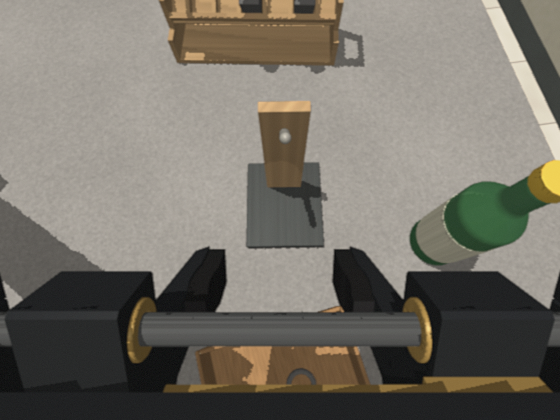

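View pics/w14c.png

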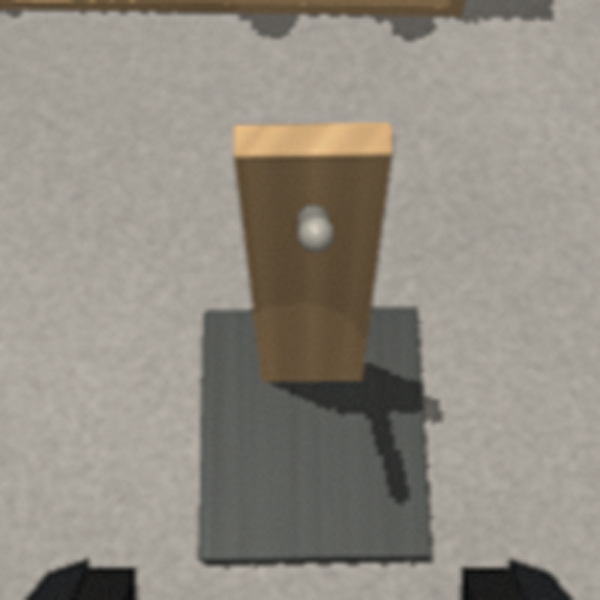

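```bash
python3 - <<'E'
from t9 import *
p=gp(-.08,.27,0,0)
plan(p[0],p[1],13)
st=r.get_state(); q,e,g,n,lim=follow(st['q'],[p,gp(-.08,.053,0,0)]); print(q,e,lim)
E
```

```text
from [ 0.5464 -0.2686  0.3007] to [0.6209 0.0285 0.2786] ang 1.7487991315153995 need rows 0.244245688759134
turn/row [-0.0003, -1e-05, 0.00023]
[0.729, 0.092, 0.594], [0.729, 0.09, 0.594], [0.73, 0.087, 0.594], [0.73, 0.085, 0.594], [0.73, 0.083, 0.594], [0.73, 0.081, 0.594], [0.73, 0.079, 0.594], [0.73, 0.077, 0.594], [0.73, 0.075, 0.595], [0.731, 0.072, 0.595], [0.731, 0.07, 0.595], [0.731, 0.068, 0.595], [0.731, 0.066, 0.595], 
[ 0.1464  0.9566 -0.3007  1.7278 -0.819   0.4937  0.5399] 7.062281052092745e-07 0.18101956050844603
```

Emit:
move_arm --turn '[[-0.0003,0,0.0002],[-0.0003,0,0.0002],[-0.0003,0,0.0002],[-0.0003,0,0.0002],[-0.0003,0,0.0002],[-0.0003,0,0.0002],[-0.0003,0,0.0002],[-0.0003,0,0.0002],[-0.0003,0,0.0002],[-0.0003,0,0.0002]]' --dp '[[0.73,0.09,0.58],[0.73,0.09,0.58],[0.73,0.09,0.58],[0.73,0.09,0.58],[0.73,0.08,0.59],[0.73,0.08,0.59],[0.73,0.08,0.59],[0.73,0.08,0.59],[0.73,0.08,0.6],[0.73,0.07,0.6]]' --jaw '[-0.2,-0.2,-0.2,-0.2,-0.2,-0.2,-0.2,-0.2,-0.2,-0.2]'

```text
clock: 18.18
tool_pos: [0.605, -0.0408, 0.2857]
eef_rot: [0.729, 0.614, 0.231, -0.193]
contact_force: [0.1, 0.2, 0.6]
opening: 0.603
```

Emit:
move_arm --turn '[[-0.0003,0,0.0002],[-0.0003,0,0.0002],[-0.0003,0,0.0002],[0,0,0],[0,0,0],[0,0,0],[0,0,0],[0,0,0]]' --dp '[[0.73,0.07,0.6],[0.73,0.07,0.6],[0.73,0.07,0.6],[0,0,0.9],[0,0,0.9],[0,0,0.9],[0,0,0],[0,0,0]]' --jaw '[-0.2,-0.2,-0.2,-0.2,-0.2,-0.2,-0.2,-0.2]'

```text
clock: 18.85
tool_pos: [0.6283, 0.0662, 0.2244]
eef_rot: [0.731, 0.612, 0.232, -0.193]
contact_force: [-0.2, -0.0, 0.7]
opening: 0.6
```

```bash
python3 - <<'E'
from t9 import *
rep(RACK,-.08)
p=gp(-.08,.053,0,0);plan(*p,6)
st=r.get_state()
print(st['tool_pos'].tolist(),st['eef_rot'].tolist()); snap('wrist','w15')
for y in [-.08,0]: print(wproj([stampP(RACK,y,0,.088)+off,stampP(RACK,y,.042,.033)+off],st['tool_pos'],st['eef_rot']))
E
```

```text
tool f [ 0.3415 -0.1715 -0.5982]
stamp x,-y,z [-0.0007  0.0006  0.1829] rot [ 0.005   0.1224 -0.1232] open 52.81687324634942
[ 0.2314  0.7585 -0.1961  1.6911 -0.7096  0.78    0.4505]
from [0.6283 0.0662 0.2244] to [0.6429 0.151  0.1009] ang 0.17378279067431793 need rows 0.02427133947965334
turn/row [-0.0, -6e-05, 6e-05]
[-0.005, -0.004, 1.003], [-0.005, -0.004, 1.003], [-0.004, -0.004, 1.003], [-0.004, -0.004, 1.003], [-0.004, -0.004, 1.003], [-0.003, -0.004, 1.003], 
[0.6282957106673981, 0.06623017134878302, 0.22439773830550702] [0.7306753245111752, 0.6124343152648645, 0.23163155549244396, -0.19335098173191753]
[[279.863  208.1824]
 [279.9873 145.7767]]
[[176.9167 207.7518]
 [191.2713 145.3935]]
```

View pics/w15.png

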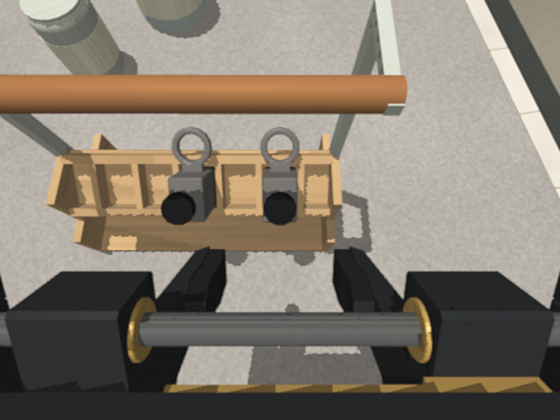

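Emit:
move_arm --turn '[[0,0,0],[0,0,0],[0,0,0],[0,0,0],[0,0,0],[0,0,0],[0,0,0]]' --dp '[[0,0,0.9],[0,0,0.9],[0,0,0.9],[0,0,0.9],[0,0,0.9],[0,0,0],[0,0,0]]' --jaw '[-0.2,-0.2,-0.2,-0.2,-0.2,-0.2,-0.2]'

```text
clock: 19.48
tool_pos: [0.6399, 0.1293, 0.1327]
eef_rot: [0.731, 0.612, 0.232, -0.193]
contact_force: [0.2, -0.3, -0.0]
opening: 0.599
```

```bash
python3 - <<'E'
from t9 import *
rep(RACK,-.08)
p=gp(-.08,.053,0,0);plan(*p,2)
st=r.get_state()
print(st['tool_pos'].tolist(),st['eef_rot'].tolist()); snap('wrist','w16')
E
```

```text
tool f [-0.2142  0.2075 -0.1095]
stamp x,-y,z [-0.0007  0.0009  0.071 ] rot [-0.052   0.1254 -0.0898] open 52.69475399306472
[ 0.1679  0.9021 -0.273   1.7287 -0.794   0.5618  0.5199]
from [0.6399 0.1293 0.1327] to [0.6429 0.151  0.1009] ang 0.1627276900764181 need rows 0.02272733101625951
turn/row [7e-05, -0.00017, 0.00012]
[-0.01, -0.018, 0.772], [-0.009, -0.018, 0.772], 
[0.6398969291842694, 0.12932099574356926, 0.13272107968463762] [0.7309441589525557, 0.6121011221994351, 0.23189816531731167, -0.19307017796075576]
```

View pics/w16.png

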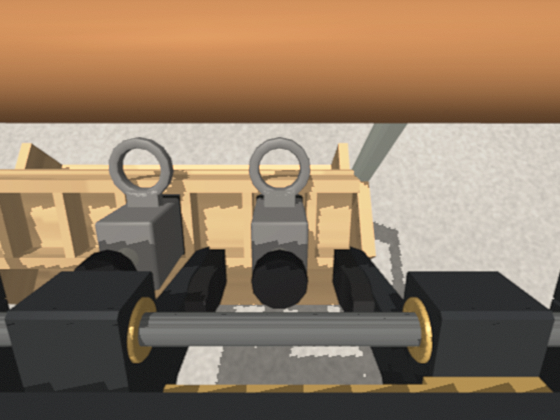

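Emit:
move_arm --turn '[[0,0,0],[0,0,0],[0,0,0],[0,0,0],[0,0,0],[0,0,0],[0,0,0],[0,0,0],[0,0,0],[0,0,0]]' --dp '[[0,-0.02,0.5],[0,-0.01,0.5],[0,0,0.5],[0,0,0],[0,0,0],[0,0,0],[0,0,0],[0,0,0],[0,0,0],[0,0,0]]' --jaw '[-0.2,-0.2,-0.2,-0.2,-0.2,1,1,1,1,1]' --newtons 30

```text
clock: 20.37
tool_pos: [0.6428, 0.1513, 0.1016]
eef_rot: [0.731, 0.612, 0.232, -0.193]
contact_force: [0.6, -1.1, 1.6]
opening: 0.336
```

```bash
python3 - <<'E'
from t9 import *
rep(RACK,-.08)
E
```

```text
tool f [ 0.1283  0.7875 -1.9022]
stamp x,-y,z [-0.0005 -0.0002  0.0328] rot [-0.0653  0.1123 -0.0941] open 29.547226377725544
[ 0.1485  0.9559 -0.304   1.7298 -0.8209  0.4915  0.5438]
```

Gripped. Pull straight out along tool −z.

Emit:
move_arm --turn '[[0,0,0],[0,0,0],[0,0,0],[0,0,0],[0,0,0],[0,0,0],[0,0,0],[0,0,0],[0,0,0],[0,0,0]]' --dp '[[0,0,-0.4],[0,0,-0.6],[0,0,-0.8],[0,0,-0.9],[0,0,-0.9],[0,0,-0.9],[0,0,-0.9],[0,0,-0.9],[0,0,-0.9],[0,0,-0.9]]' --jaw '[1,1,1,1,1,1,1,1,1,1]'

```text
clock: 21.2
tool_pos: [0.6205, 0.0359, 0.2679]
eef_rot: [0.731, 0.612, 0.231, -0.194]
contact_force: [0.7, -0.3, -1.5]
opening: 0.338
```

```bash
python3 - <<'E'
from t9 import *
rep(RACK,-.08)
st=r.get_state();snap('wrist','w17')
im=cv2.imread('pics/w17.png'); cv2.imwrite('pics/w17c.png',cv2.resize(im[80:330,180:380],None,fx=3,fy=3,interpolation=cv2.INTER_CUBIC)[:600])
R0=R.from_quat(st['eef_rot']); 
# predicted eye in tool: x=.042+.0005, z= tcp sz - eye sz(.029)
for z in [.033,.029,.025]: print(wproj([st['tool_pos']+R0.apply([.042,0,.0328-z])],st['tool_pos'],st['eef_rot']))
E
```

```text
tool f [-1.0568  0.7004  1.1189]
stamp x,-y,z [-0.0013 -0.0017  0.2364] rot [ 0.0731  0.0708 -0.0644] open 29.78500823894259
[ 0.2655  0.6987 -0.1652  1.6563 -0.6724  0.8911  0.4213]
[[281.8435 181.4159]]
[[281.7784 179.559 ]]
[[281.7166 177.7933]]
```

View pics/w17.png

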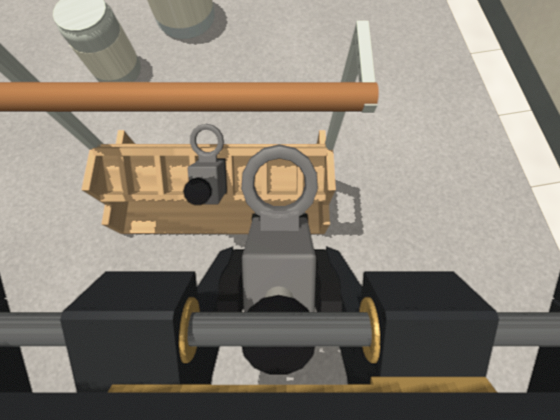

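View pics/w17c.png

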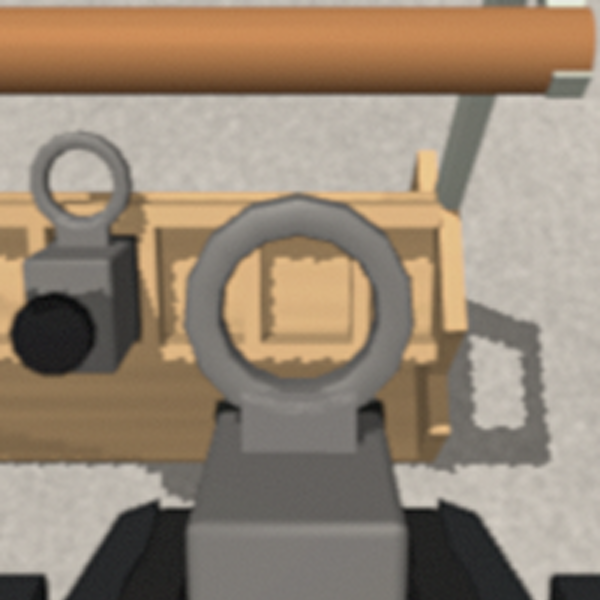

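```bash
cat > pegm.py <<'E'
from t9 import *
T=np.array(CAL['wrist']['tool_from_camera']);K=np.array(CAL['wrist']['mtx'])
def back(px,z): # tool point with tool z
    d=np.array([(px[0]-K[0,2])/K[0,0],-(px[1]-K[1,2])/K[1,1],-1]); d=T[:3,:3]@d; o=T[:3,3]; return o+d*(z-o[2])/d[2]
EYE=back((280,182.8),.004)
Rp=toolR(STAND); COR=Rp.apply([-.0009,.0011,0])
def tgt(h): return pegP(0,0,h)+COR-Rp.apply(EYE)
def pegrep():
    st=r.get_state();Rc=R.from_quat(st['eef_rot']); e=st['tool_pos']+Rc.apply(EYE)
    print('eye in peg (x,-y,h):',Rp.inv().apply(e-pegP(0,0,0)-COR)*[1,1,-1],'rot',(Rp.inv()*Rc).as_rotvec(degrees=True)); f=st['contact_force']; print('tool force',Rc.inv().apply(f),'open',st['opening']*88,st['clock'])
E
python3 - <<'E'
from pegm import *
print(EYE); pegrep(); plan(tgt(.15),Rp,13)
st=r.get_state(); q,e,g,n,lim=follow(st['q'],[(tgt(.15),Rp),(tgt(.03),Rp)]); print(q,e,lim)
E
```

```text
[ 0.0404 -0.0008  0.004 ]
eye in peg (x,-y,h): [ 0.2242  0.0291 -0.0025] rot [-1.4196 -0.0555  1.4097]
tool force [-0.7856  0.7532 -1.9759] open 29.488747018946633 21.25
from [0.6226 0.032  0.2712] to [ 0.5554 -0.2321  0.2675] ang 2.0013671792809458 need rows 0.2795205557654952
turn/row [0.0003, 1e-05, -0.0003]
[-0.692, -0.057, -0.47], [-0.692, -0.06, -0.47], [-0.692, -0.062, -0.47], [-0.692, -0.064, -0.47], [-0.692, -0.066, -0.47], [-0.691, -0.068, -0.47], [-0.691, -0.071, -0.47], [-0.691, -0.073, -0.47], [-0.691, -0.075, -0.47], [-0.691, -0.077, -0.47], [-0.69, -0.079, -0.469], [-0.69, -0.082, -0.469], [-0.69, -0.084, -0.469], 
[ 0.5799  0.8708 -0.1414  1.6141 -0.5782  0.9639  0.7386] 7.274131612966219e-07 0.3389692519085261
```

Emit:
move_arm --turn '[[0.0003,0,-0.0003],[0.0003,0,-0.0003],[0.0003,0,-0.0003],[0.0003,0,-0.0003],[0.0003,0,-0.0003],[0.0003,0,-0.0003],[0.0003,0,-0.0003],[0.0003,0,-0.0003],[0.0003,0,-0.0003],[0.0003,0,-0.0003]]' --dp '[[-0.2,-0.06,-0.97],[-0.2,-0.06,-0.97],[-0.2,-0.06,-0.97],[-0.2,-0.06,-0.97],[-0.2,-0.06,-0.97],[-0.2,-0.06,-0.97],[-0.86,-0.06,-0.03],[-0.86,-0.06,-0.03],[-0.86,-0.06,-0.03],[-0.86,-0.06,-0.03]]' --jaw '[1,1,1,1,1,1,1,1,1,1]'

```text
clock: 22.08
tool_pos: [0.5763, -0.1388, 0.3207]
eef_rot: [0.723, 0.621, 0.227, -0.199]
contact_force: [-1.2, 0.8, -2.1]
opening: 0.336
```

Emit:
move_arm --turn '[[0.0003,0,-0.0003],[0.0003,0,-0.0003],[0.0003,0,-0.0003],[0,0,0],[0,0,0],[0,0,0],[0,0,0],[0,0,0]]' --dp '[[-0.86,-0.06,-0.03],[-0.86,-0.06,-0.03],[-0.86,-0.06,-0.03],[-0.86,-0.06,-0.03],[-0.86,-0.06,-0.03],[0,0,0],[0,0,0],[0,0,0]]' --jaw '[1,1,1,1,1,1,1,1]'

```text
clock: 22.75
tool_pos: [0.5569, -0.2252, 0.2632]
eef_rot: [0.72, 0.624, 0.227, -0.2]
contact_force: [-0.7, 0.6, -0.7]
opening: 0.334
```

```bash
python3 - <<'E'
from pegm import *
pegrep(); plan(tgt(.10),Rp,3); snap('wrist','w18')
im=cv2.imread('pics/w18.png'); cv2.imwrite('pics/w18c.png',cv2.resize(im[80:280,180:380],None,fx=3,fy=3,interpolation=cv2.INTER_CUBIC))
E
```

```text
eye in peg (x,-y,h): [0.0033 0.0004 0.1426] rot [ 0.4159  0.2185 -0.0966]
tool force [-0.0354 -0.792   0.8562] open 29.39228606641055 22.75
from [ 0.5569 -0.2252  0.2632] to [ 0.5596 -0.2037  0.2265] ang 0.4796297715993942 need rows 0.06698739826807182
turn/row [-0.00039, -0.0002, 9e-05]
[-0.046, -0.003, 0.566], [-0.046, -0.004, 0.566], [-0.045, -0.005, 0.566],
```

View pics/w18c.png

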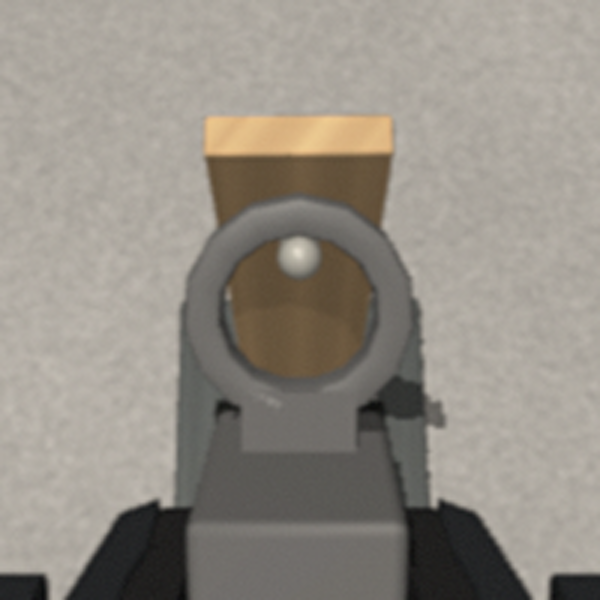

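Emit:
move_arm --turn '[[-0.0004,-0.0002,0.0001],[-0.0004,-0.0002,0.0001],[-0.0004,-0.0002,0.0001],[0,0,0],[0,0,0]]' --dp '[[-0.05,0,0.57],[-0.04,0,0.57],[-0.04,0,0.57],[0,0,0],[0,0,0]]' --jaw '[1,1,1,1,1]'

```text
clock: 23.22
tool_pos: [0.5598, -0.2031, 0.2266]
eef_rot: [0.722, 0.624, 0.227, -0.197]
contact_force: [0.7, -1.7, -1.9]
opening: 0.338
```

```bash
python3 - <<'E'
from pegm import *
pegrep(); plan(tgt(.05),Rp,4); snap('wrist','w19')
st=r.get_state(); print(wproj([pegP(0,0,.073)+COR],st['tool_pos'],st['eef_rot']))
im=cv2.imread('pics/w19.png'); cv2.imwrite('pics/w19c.png',cv2.resize(im[80:280,180:380],None,fx=3,fy=3,interpolation=cv2.INTER_CUBIC))
E
```

```text
eye in peg (x,-y,h): [0.0006 0.0002 0.0997] rot [ 0.0395 -0.0189 -0.0427]
tool force [-2.4146  0.8977  0.6126] open 29.714335818618345 23.2167
from [ 0.5598 -0.2031  0.2266] to [ 0.5637 -0.1754  0.1855] ang 0.061115128688356724 need rows 0.008535632498373844
turn/row [-3e-05, 1e-05, 3e-05]
[-0.006, -0.002, 0.497], [-0.006, -0.002, 0.497], [-0.006, -0.002, 0.497], [-0.006, -0.002, 0.497], 
[[278.744  171.4698]]
```

View pics/w19c.png

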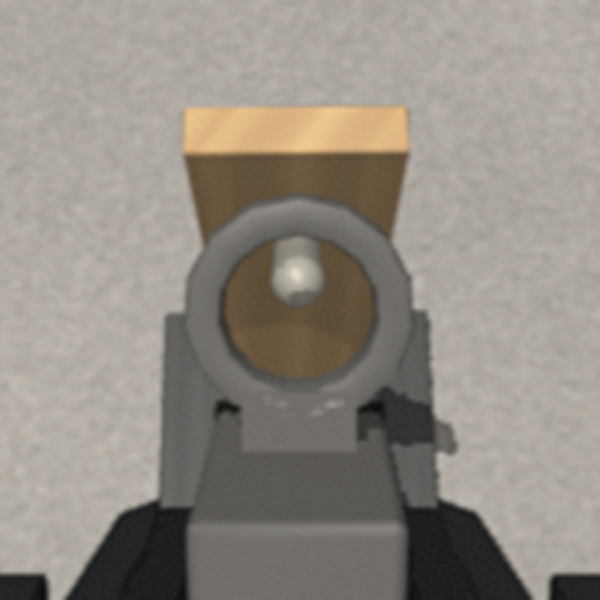

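Emit:
move_arm --turn '[[0,0,0],[0,0,0],[0,0,0],[0,0,0],[0,0,0],[0,0,0]]' --dp '[[-0.02,0,0.4],[-0.01,0,0.4],[0,0,0.4],[0,0,0.4],[0,0,0.4],[0,0,0]]' --jaw '[1,1,1,1,1,1]'

```text
clock: 23.77
tool_pos: [0.5628, -0.1743, 0.1828]
eef_rot: [0.722, 0.623, 0.227, -0.198]
contact_force: [-0.8, -0.4, -1.9]
opening: 0.342
```

```bash
python3 - <<'E'
from pegm import *
pegrep(); snap('wrist','w20')
im=cv2.imread('pics/w20.png'); cv2.imwrite('pics/w20c.png',cv2.resize(im[80:280,180:380],None,fx=3,fy=3,interpolation=cv2.INTER_CUBIC))
E
```

```text
eye in peg (x,-y,h): [-0.0008 -0.001   0.0473] rot [0.208  0.0763 0.0733]
tool force [-1.4919 -0.7466  1.2728] open 30.08435666446925 23.7667
```

View pics/w20c.png

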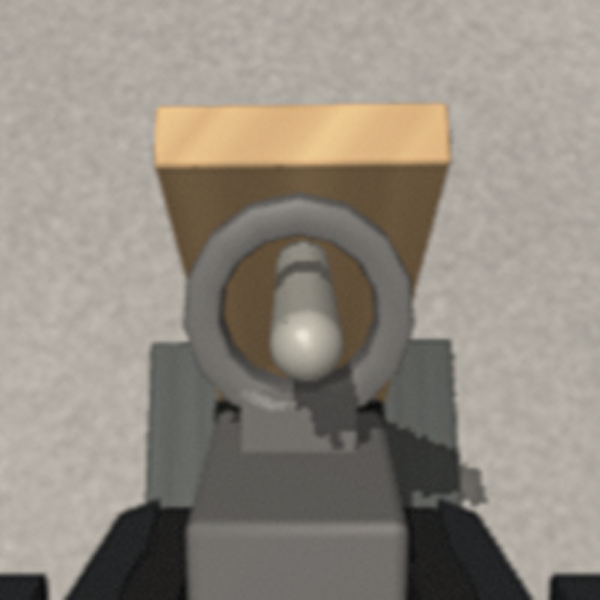

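Emit:
move_arm --turn '[[0,0,0],[0,0,0],[0,0,0],[0,0,0]]' --dp '[[0.01,0.02,0.2],[0.01,0.02,0.2],[0,0,0],[0,0,0]]' --jaw '[1,1,1,1]'

```text
clock: 24.15
tool_pos: [0.5655, -0.1709, 0.1766]
eef_rot: [0.722, 0.623, 0.227, -0.196]
contact_force: [0.8, -0.1, -2.1]
opening: 0.337
```

```bash
python3 - <<'E'
from pegm import *
pegrep()
E
```

```text
eye in peg (x,-y,h): [-0.0013  0.0012  0.0399] rot [-0.0215 -0.0721  0.0644]
tool force [-1.1651  0.7792  1.7336] open 29.630005054919728 24.15
```

Emit:
move_arm --turn '[[0,0,0],[0,0,0],[0,0,0],[0,0,0],[0,0,0],[0,0,0],[0,0,0],[0,0,0]]' --dp '[[0.03,0,0.2],[0,0,0],[0,0,0],[0,0,0],[0,0,0],[0,0,0],[0,0,0],[0,0,0]]' --jaw '[1,1,0.2,0,-0.2,-0.2,-0.2,-0.2]'

```text
clock: 24.82
tool_pos: [0.5661, -0.1677, 0.1731]
eef_rot: [0.723, 0.623, 0.227, -0.196]
contact_force: [-0.3, -0.2, 0.7]
opening: 0.598
```

```bash
python3 - <<'E'
from pegm import *
pegrep(); snap('wrist','w21');snap('scene','c21');snap('side','s21')
E
```

```text
eye in peg (x,-y,h): [-0.0006  0.0013  0.0352] rot [-0.0499 -0.0842  0.0696]
tool force [ 0.1899 -0.2448 -0.7058] open 52.639821131229375 24.8167
```

View pics/w21.png

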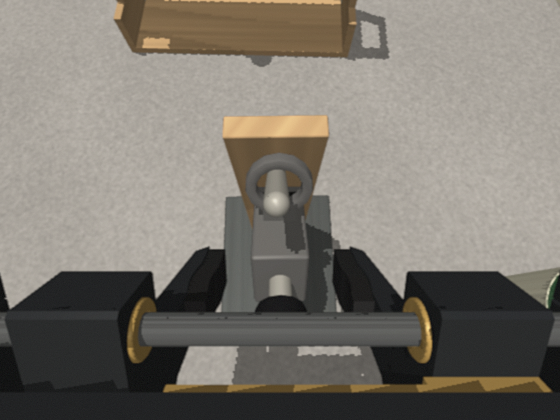

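View pics/c21.png

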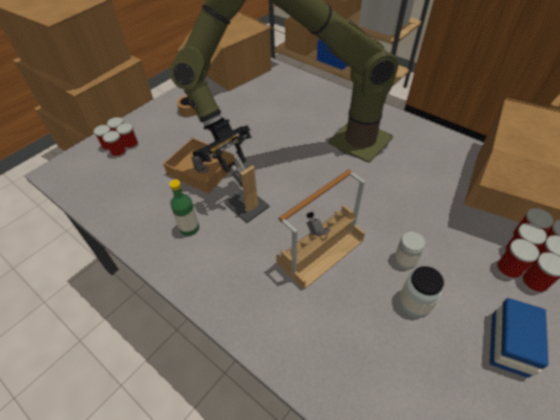

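Emit:
move_arm --turn '[[0,0,0],[0,0,0],[0,0,0],[0,0,0],[0,0,0],[0,0,0],[0,0,0],[0,0,0]]' --dp '[[0,0,-0.4],[0,0,-0.6],[0,0,-0.8],[0,0,-0.9],[0,0,-0.9],[0,0,-0.9],[0,0,-0.9],[0,0,0]]' --jaw '[-0.2,-0.2,-0.2,-0.2,-0.2,-0.2,-0.2,-0.2]'

```text
clock: 25.63
tool_pos: [0.5554, -0.2488, 0.2872]
eef_rot: [0.724, 0.622, 0.227, -0.191]
contact_force: [0.7, -0.5, -0.2]
opening: 0.602
```

Emit:
move_arm --turn '[[0,0,0],[0,0,0],[0,0,0],[0,0,0],[0,0,0]]' --dp '[[0,0,0],[0,0,0],[0,0,0],[0,0,0],[0,0,0]]' --jaw '[-0.2,-0.2,-0.2,-0.2,-0.2]'

```text
clock: 26.05
tool_pos: [0.5545, -0.2431, 0.283]
eef_rot: [0.722, 0.623, 0.227, -0.197]
contact_force: [0.6, 0.2, 0.6]
opening: 0.597
```

```bash
python3 - <<'E'
from pegm import *
st=r.get_state();print(st['contact_force'],st['tool_pos'])
snap('wrist','w22');snap('scene','c22');snap('side','s22')
for h in [.02,.03,.04]: print(h,wproj([pegP(0,0,h)+COR],st['tool_pos'],st['eef_rot']),proj('scene',[pegP(0,0,h)]))
im=cv2.imread('pics/w22.png'); cv2.imwrite('pics/w22c.png',cv2.resize(im[60:260,180:380],None,fx=3,fy=3,interpolation=cv2.INTER_CUBIC))
a=cv2.imread('pics/c22.png')[120:290,150:380]; cv2.imwrite('pics/c22c.png',cv2.resize(a,None,fx=3,fy=3,interpolation=cv2.INTER_CUBIC))
E
```

```text
[0.637 0.202 0.636] [ 0.5545 -0.2431  0.283 ]
0.02 [[278.9707 146.3638]] [[245.1051 171.8749]]
0.03 [[278.9474 147.6623]] [[243.7615 169.1998]]
0.04 [[278.9225 149.0509]] [[242.4102 166.5094]]
```

View pics/w22c.png

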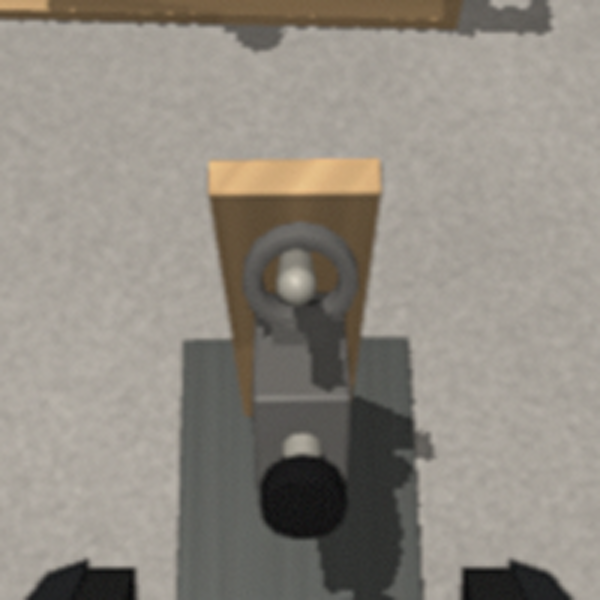

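View pics/c22c.png

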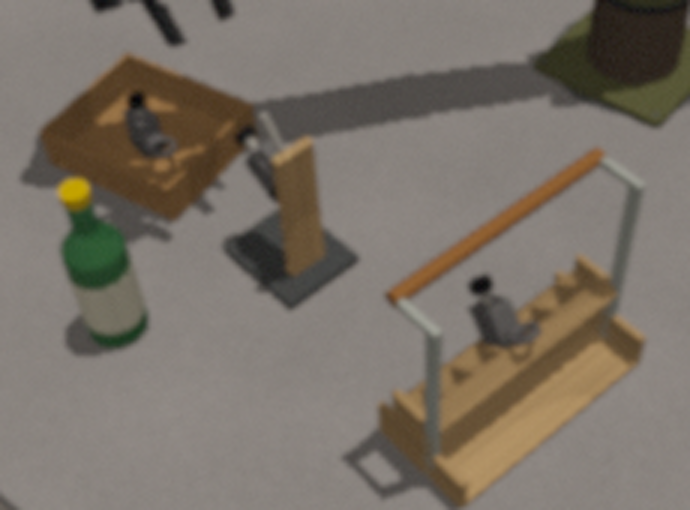

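```bash
python3 - <<'E'
from pegm import *
st=r.get_state(); pos=st['tool_pos'];quat=R.from_quat(st['eef_rot'])
c=lambda u,v:(180+u/3,60+v/3)
# stamp-frame points (floor origin x,y,z), obs
P3=np.array([[.042,-.018,.033],[.042,.018,.033],[.060,0,.033],[.02,-.015,.06],[.02,.015,.06],[0,0,.088],[0,-.013,.088],[0,.013,.088]])
ob=np.array([c(243,278),c(357,278),c(300,223),c(254,398),c(348,398),c(303,500),c(260,500),c(347,500)])
P3[:,1]*=-1 # image right = tool +y = stamp -y
P3[:,1]*=1
def pose(v): # in peg-aligned stamp frame: eye offset x,y,h, tilt about y, yaw z, roll x
    Rs=Rp*R.from_matrix(np.diag([1,-1,-1.]))*R.from_euler('yzx',v[3:6])
    e=pegP(0,0,0)+COR+ (Rp*R.from_matrix(np.diag([1,-1,-1.]))).apply(v[:3])
    return e+Rs.apply(P3*1-[.042,0,.029])
for sg in [1,-1]:
    P3[:,1]*=sg
    f=lambda v:np.r_[(wproj(pose(v),pos,quat.as_quat())-ob).ravel(),v[5]*3]
    s=least_squares(f,[0,0,.03,0,0,0]); print(s.x*[1000,1000,1000,57,57,57],f(s.x).round(1))
E
```

```text
[ -5.3363  -1.1782  11.7768 -26.525    0.095    1.766 ] [-0.5  0.5  0.3  0.3  0.2  1.8 -0.6 -2.5  0.8 -2.7  0.1  0.8 -0.2  1.
 -0.1  0.6  0.1]
[  0.029    0.6799  45.1191 -47.3471  -1.198  165.8166] [-2.9 -0.5  0.5 -0.   1.7  2.1 -1.3 -1.5  0.6 -0.2  0.5  0.   1.3 -0.9
 -0.3  0.9  8.7]
```

```bash
python3 - <<'E'
import cv2
a=cv2.imread('pics/s22.png')
cv2.imwrite('pics/s22c.png',cv2.resize(a[110:310,200:400],None,fx=3,fy=3,interpolation=cv2.INTER_CUBIC))
b=cv2.imread('pics/c22.png')
cv2.imwrite('pics/c22d.png',cv2.resize(b[145:225,215:285],None,fx=7,fy=7,interpolation=cv2.INTER_CUBIC))
E
```

```text
(no output)
```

View pics/s22c.png

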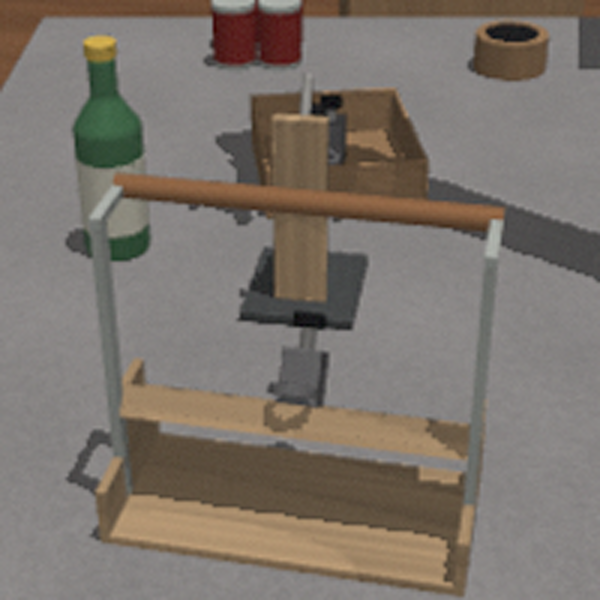

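View pics/c22d.png

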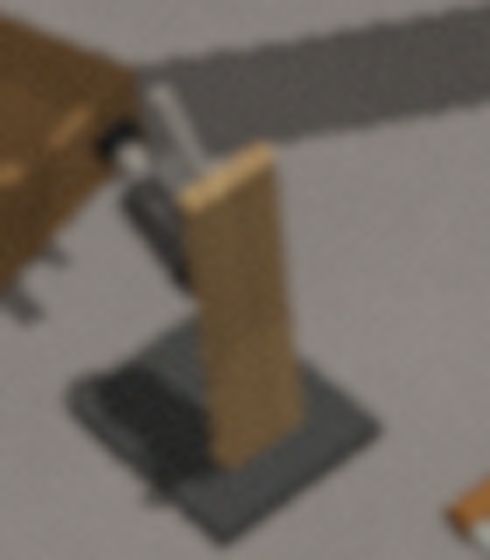

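```bash
python3 - <<'E'
from pegm import *
a=snap('wrist','w23')['frame'].astype(int)
for _ in range(6): b=r.snapshot('wrist')['frame'].astype(int)
d=np.abs(a-b).max(2)[100:260,180:380]; print('changed px',(d>30).sum(),np.abs(r.get_state()['qd']).max())
A=cv2.imread('pics/scene0.png').astype(int);B=cv2.imread('pics/c22.png').astype(int)
for n,(x0,x1,y0,y1) in dict(oil=(165,202,178,240),can=(393,428,230,270),tin=(400,445,265,318),rackmid=(303,325,210,240)).items(): print(n,np.abs(A-B)[y0:y1,x0:x1].max(2).__gt__(40).sum())
print(r.finish_job())
E
```

```text
changed px 5 0.002980857404262227
oil 156
can 166
tin 0
rackmid 0
the job is handed in; nothing more can be done
None
```

The job is handed in: the tired stamp is in the repair tray, a firm one hangs on the hook and the other firm one is still in its pocket. No verdict came back; these results are from my own checks.

- **Finding the tired one:** I pushed all three knobs. The middle one and the one farthest from the robot pushed back with about 8 N and up at only a few mm of travel, so they are firm. The one nearest the robot pushed back with about 2.6 N at roughly 4 mm, so it is the tired one.
- **Tired stamp:** It stands upright inside the repair tray in the last picture.
- **Firm stamp on the hook:** I took the one farthest from the robot. A fit to the last wrist picture puts its eye about 5 mm off the hook axis and about 12 mm up from the root, resting against the board. That is inside the limits, though the height is only good to about 5 mm. Two pictures taken about 0.3 s apart showed it had stopped moving.
- **Firm stamp in the rack:** The middle one shows no pixel change from the first picture.
- **Robot:** It stood clear of everything with no contact force. The clock was about 27 s at hand-in.

**Check that disagreed:** The before-and-after picture comparison flagged about 160 pixels in each of the bottle and can areas, and none for the tin. By eye the bottle and can stand where they did at the start, and I never moved near enough to touch them. I put the difference down to shadows, but did not measure their positions again.

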